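# Tighten the binder press crosswise

## Task

A binder spine is being glued in the four-knob press. Tighten the knobs clockwise in crosswise order, always a knob and then the one diagonally opposite: first give each of the four about an eighth of a turn, then go round crosswise again and turn each until you feel its corner of the plate come home against the stop and the knob is firm, without forcing it. Let go and leave everything else on the table where it is.

Things in the scene. Friction and masses are not known exactly. Their poses are not given: they have to be found in the camera images.
- press: Grey steel press bed, 270 x 230 x 20 mm, fixed to the table, long side along its x; origin at the centre of its underside, z up. Four 9 mm posts at x +-90, y +-70 mm, each in a 30 mm square stop block whose top is 27 mm above the underside. A binder spine board (80 x 320 x 3 mm) lies across it. Sprung rubber buffers beside the posts hold the plate up.
- plate: Loose aluminium pressure plate, 250 x 210 x 8 mm, over the posts; origin at the centre of its underside, z up. It starts level on the buffers, its underside 30 mm above the bed's underside; fully home it lies on the stop blocks, 3 mm lower. Each buffer pushes up with 3 N plus 2.2 N per mm.
- knobA (a joint): Turn of the near-left (robot side, +y) knob in rad, growing as it is tightened (clockwise from above); starts between 0 and 0.2. The knob sinks 3 mm per rad. Its collar starts 0.1 to 2.5 mm above the plate (differs, not known), so the angle at which it is home differs too (1.2 to 1.9 rad) and must be felt.
- barA (a point): Centre of the black T-bar of the near-left (robot side, +y) knob (diagonal partner C), on its vertical axis, about 72 mm above the table at first; moves with the knob. Bar 70 mm long (point's x), 12 mm wide (y: pinch across it), 22 mm high (11 each way). Below: a 12 mm stem and a 32 mm steel collar, its top 24 and its underside 33 mm below the point.
- hubA: Threaded hub inside the near-left (robot side, +y) knob; sinks with it, does not turn, carries it; origin at the bar's centre. Hub and knob press on the plate. All four feel alike: about 0.03 Nm turns a free knob, clamping adds 0.009 to 0.011 Nm per newton; it holds its place when let go.
- knobB (a joint): Turn of the near-right (robot side, -y) knob in rad, growing as it is tightened (clockwise from above); starts between 0 and 0.2. The knob sinks 3 mm per rad. Its collar starts 0.1 to 2.5 mm above the plate (differs, not known), so the angle at which it is home differs too (1.2 to 1.9 rad) and must be felt.
- barB (a point): Centre of the black T-bar of the near-right (robot side, -y) knob (diagonal partner D), on its vertical axis, about 72 mm above the table at first; moves with the knob. Bar 70 mm long (point's x), 12 mm wide (y: pinch across it), 22 mm high (11 each way). Below: a 12 mm stem and a 32 mm steel collar, its top 24 and its underside 33 mm below the point.
- hubB: Threaded hub inside the near-right (robot side, -y) knob; sinks with it, does not turn, carries it; origin at the bar's centre. Hub and knob press on the plate. All four feel alike: against the buffers the moment climbs slowly to at most 0.17 Nm; once the corner meets its stop it climbs by 0.1 to 0.2 Nm per 0.1 rad. If the plate is already down it turns freely until the collar meets it.
- knobC (a joint): Turn of the far-right knob in rad, growing as it is tightened (clockwise from above); starts between 0 and 0.2. The knob sinks 3 mm per rad. Its collar starts 0.1 to 2.5 mm above the plate (differs, not known), so the angle at which it is home differs too (1.2 to 1.9 rad) and must be felt.
- barC (a point): Centre of the black T-bar of the far-right knob (diagonal partner A), on its vertical axis, about 72 mm above the table at first; moves with the knob. Bar 70 mm long (point's x), 12 mm wide (y: pinch across it), 22 mm high (11 each way). Below: a 12 mm stem and a 32 mm steel collar, its top 24 and its underside 33 mm below the point.
- hubC: Threaded hub inside the far-right knob; sinks with it, does not turn, carries it; origin at the bar's centre. Hub and knob press on the plate. All four feel alike: firm is about 0.25 to 0.35 Nm (a clamping force of 20 to 35 N; under 12 N is loose). The moment is felt only while turning: at a standstill the thread's friction holds it and it reads low.
- knobD (a joint): Turn of the far-left knob in rad, growing as it is tightened (clockwise from above); starts between 0 and 0.2. The knob sinks 3 mm per rad. Its collar starts 0.1 to 2.5 mm above the plate (differs, not known), so the angle at which it is home differs too (1.2 to 1.9 rad) and must be felt.
- barD (a point): Centre of the black T-bar of the far-left knob (diagonal partner B), on its vertical axis, about 72 mm above the table at first; moves with the knob. Bar 70 mm long (point's x), 12 mm wide (y: pinch across it), 22 mm high (11 each way). Below: a 12 mm stem and a 32 mm steel collar, its top 24 and its underside 33 mm below the point.
- hubD: Threaded hub inside the far-left knob; sinks with it, does not turn, carries it; origin at the bar's centre. Hub and knob press on the plate. All four feel alike: more than 50 N of clamping (from about 0.50 Nm at the knob) crushes the board.
- glue: White glue bottle, 48 mm across, 120 mm tall, a bystander to be left alone; origin at the centre of its underside.
- tape: Roll of brown packing tape lying flat, 90 mm across, 36 mm high, a bystander to be left alone; origin at the centre of its underside.
- folder: Flat wooden bone-folder stick, 140 x 22 x 6 mm, a bystander to be left alone; origin at the centre of its underside.
- stapler: Stapler, 150 mm long, 55 mm high, a bystander to be left alone; origin at the centre of its underside.
- mug: White mug, 80 mm across, 95 mm tall, a bystander to be left alone; origin at the centre of its underside.
- punch: Hole punch, 120 mm, 75 mm high, a bystander to be left alone; origin at the centre of its underside.

How it is judged:
By the outcome, as a careful person would: the job done as asked, in the order asked, and still so for the second after the job is handed in, with the robot touching nothing.
It also fails if it takes over 72 s, if anything falls off the work surface, if the arm or the gripper's body presses on something with over 40 N, if the wrist force passes 120 N, or if a joint passes its speed limit or range.

## Robot

A 6-joint arm with a two-finger parallel gripper is mounted at the origin on the work surface. World frame = base frame: x ahead of the robot, y to its left, z up, the work surface at z = 0. Lengths are in m, angles in degrees, forces in N, time in s.
With the tool pointing down it reaches from about 0.35 to 0.875 m from the base axis. Payload 4.2 kg.
Tool frame: the origin (TCP) lies between the finger pads; the fingertips stand 17 mm ahead of it and the grasp point (between the pads) lies 2 mm behind it; z points along the fingers, y is the line along which they close (so a half turn about z gives the same grasp; the last joint's range is limited). The gripper opens to 87 mm and grips with 3 to 60 N. Pads are 19 mm wide; open, the fingers measure 117 mm over their backs; the gripper's body (75 mm by 190 mm) begins 51 mm behind the grasp point.
Start: joints at [-52.62, 22.042, 0.453, 0, -68.411, -14.817], TCP at [0.24, -0.577, 0.24] pointing down, gripper open.
Joint ranges: [-179.83, 179.83], [-69.29, 118.12], [-61.27, 80.66], [-181.25, 117.63], [-171.15, -9.14], [-177.46, 177.46]. Speed limits (degrees/s): [159.86, 159.86, 180, 180, 180, 180].

## Interface

Orientations are given as a 3x3 rotation matrix whose columns are the frame's x, y, z axes.
In Python, from station import sense, capture, r, masks_of gives the robot as it stands.
- The arm moves only by the tool apply_moves, never from a script. Its argument "steps" is a list that holds one entry, the list of rows, each a list of 7 numbers: the opening, from 0 (shut) to 1 (fully open), then the shift along the tool's x, y, z in mm, then the turn, a rotation vector about the tool's x, y, z in rad. A call has 1 to 12 rows; each row shifts and turns the commanded pose from where the row before left it, along the tool's axes as they then stand; what a row does not reach is not made up. A row lasts 1/8 s, in which the tool goes at most 62.5 mm and 10.7 degrees, less where a joint would pass 70% of its speed; a pose out of reach is approached as far as the arm can. A call with a gripper value outside its range is refused whole. The fingers move at their own pace and stop on an object; the grip force is fixed at half the most. Time passes only in rows, so rows that do not move let the fingers close. It gives the time, the measured TCP pose, the force and the opening at its end, in the units of the state.
- sense(): the state, without advancing time (a new reading comes with each control period).
- capture(name): name is "scene" or "top" or "wrist"; returns a dict with "color" (420x560x3 uint8, red, green, blue), "vfov" (degrees; the focal length in pixels is half the picture's height over the tangent of half this angle, whatever the lens; pixels are square), "cx", "cy" (the principal point, pixels), "T" (4x4, takes a point from camera to world coordinates). Camera axes: x right, y down, z forward; pixel columns grow to the right and rows downward; lengths in m; the calibration is good to about 2 mm. A picture is of the moment at which its call begins. There is no depth.
- r.finish_job(): hands the job in, once; it reports no verdict.
Trained networks look in a picture, given as the dict that the camera call returned (one of the last four; its "shot" number tells which), for a name from the list of things; names that differ only in an ending like _2 or _b are one class to them, and where a whole thing is asked for, a point or a joint stands for the part that bears it (a point fixed in the world has none). Each returns a list of dicts, best first, with "confidence" (0 to 1); they miss things now and then, are a little off and sometimes report something else, mostly with a low value. They report only what shows in the picture. A call takes as long as a camera call.
- masks_of(picture, thing): "pixels" (420x560 bool, what is visible of it) and "box" ([left, top, width, height] in pixels, round what is visible of it).
The state is a dict: "time_s": time; "joints": joint angles; "joint_velocities": joint speeds; "effort": joint torques, N m; "tcp_pos": TCP position; "ee_rot": TCP orientation; "wrist_force": force on the tool from outside, world axes, zero at the start; "moment": the same for the moment, N m; "gripper_width": opening from 0.0 (shut) to 1.0 (fully open).
Only numpy, scipy, OpenCV 4.12 (cv2) and the standard library are available. Lean on these libraries where they do the work, as an engineer would, in place of code of your own. Each camera call takes 0.05 s, during which the arm holds its last target. There are 200 camera calls.

## Working session

There is one attempt and no reset: what is moved stays moved. The work goes in short steps, Python scripts to look and compute and a tool call to move; the robot and the scene stay as the last step left them, time stands still between calls to the robot, and variables do not carry over. Pictures are saved under pics/ and viewed, on a budget of 10 in all, crops included, one or two more only if the job needs it, and the job is handed in when it is done.

Besides the shell and the picture viewer there is one more tool, called as name(argument=value, ...) on one line, values as JSON. apply_moves: Moves the arm, as the interface text tells. Its arguments: {"type":"object","properties":{"steps":{"type":"array","items":{"type":"array","items":{"type":"array","items":{"type":"number"}}}}},"required":["steps"]}

```bash
mkdir -p pics
cat > h.py <<'E'
import numpy as np, cv2
from station import sense, capture, r, masks_of
def ray(p,u,v):
    f=210/np.tan(np.radians(p["vfov"]/2)); T=np.array(p["T"])
    d=T[:3,:3]@np.array([(u-p["cx"])/f,(v-p["cy"])/f,1]); return T[:3,3],d
def atz(p,u,v,z):
    o,d=ray(p,u,v); return o+d*(z-o[2])/d[2]
def proj(p,X):
    f=210/np.tan(np.radians(p["vfov"]/2)); T=np.array(p["T"])
    q=T[:3,:3].T@(np.asarray(X)-T[:3,3]); return q[:2]/q[2]*f+[p["cx"],p["cy"]]
E
python3 - <<'E'
from h import *
s=sense(); print(s["time_s"],s["wrist_force"],s["moment"],s["ee_rot"])
for n in ["top","scene"]:
    p=capture(n); cv2.imwrite(f"pics/{n}0.png",p["color"][:,:,::-1])
    print(n,np.round(p["T"],3).tolist(),p["vfov"])
    for k in ["barA","plate","press"]:
        for m in masks_of(p,k):
            ys,xs=np.nonzero(m["pixels"]); 
            if len(xs)==0: continue
            c=(xs.mean(),ys.mean()); 
            z=.083 if k=="barA" else .038
            pc=np.c_[xs,ys]; (rc,sz,an)=cv2.minAreaRect(pc.astype(np.float32))
            print(k,round(m["confidence"],2),m["box"],np.round(c,1),np.round(atz(p,*c,z),4),np.round(sz),round(an,1))
E
```

```text
0.0 [0.2401496  0.09936112 0.11849879] [-0.00630593 -0.02323044 -0.04094316] [[-9.23527724e-01 -3.83530641e-01 -8.89708332e-04]
 [-3.83531666e-01  9.23525646e-01  1.96000597e-03]
 [ 6.99461183e-05  2.15135117e-03 -9.99997683e-01]]
top [[-0.023, -0.99, 0.139, 0.432], [-1.0, 0.023, -0.003, -0.009], [-0.0, -0.139, -0.99, 1.258], [0.0, 0.0, 0.0, 1.0]] 43.50782849939473
barA 0.71 [249.0, 244.9, 12.1, 31.1] [254.3 259.7] [0.4746 0.0597 0.083 ] [29. 12.] 53.1
plate 0.82 [238.4, 168.1, 107.2, 120.3] [292.3 228.7] [ 0.546  -0.0271  0.038 ] [ 91. 108.] 11.8
plate 0.57 [246.3, 246.0, 13.7, 25.5] [254.6 260. ] [0.4755 0.0616 0.038 ] [29. 12.] 84.8
press 0.64 [265.6, 168.9, 12.1, 28.6] [270.5 182.8] [0.6555 0.0214 0.038 ] [30. 12.] 90.0
press 0.59 [224.6, 164.7, 137.3, 132.4] [292.3 234.5] [ 0.5325 -0.0268  0.038 ] [138. 115.] 11.7
press 0.3 [300.8, 260.2, 27.9, 24.4] [314.7 272.3] [ 0.4442 -0.0761  0.038 ] [13. 29.] 63.4
scene [[0.79, 0.532, -0.304, 0.939], [0.613, -0.676, 0.41, -0.491], [0.013, -0.51, -0.86, 1.098], [0.0, 0.0, 0.0, 1.0]] 44.657820065535645
barA 0.64 [247.8, 161.4, 26.5, 21.6] [259.1 169.9] [0.4828 0.0511 0.083 ] [28. 17.] 15.9
plate 0.77 [194.1, 170.9, 130.1, 105.3] [259.  219.4] [ 0.5518 -0.0366  0.038 ] [105.  87.] 49.1
press 0.89 [189.9, 173.8, 139.3, 114.1] [258.7 237.2] [ 0.5811 -0.0742  0.038 ] [ 98. 132.] 72.9
```

```bash
python3 -c "
import cv2;a=cv2.imread('pics/top0.png')[120:320,180:400];cv2.imwrite('pics/t0c.png',cv2.resize(a,None,fx=3,fy=3,interpolation=2))
"
```

```text
(no output)
```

View pics/t0c.png

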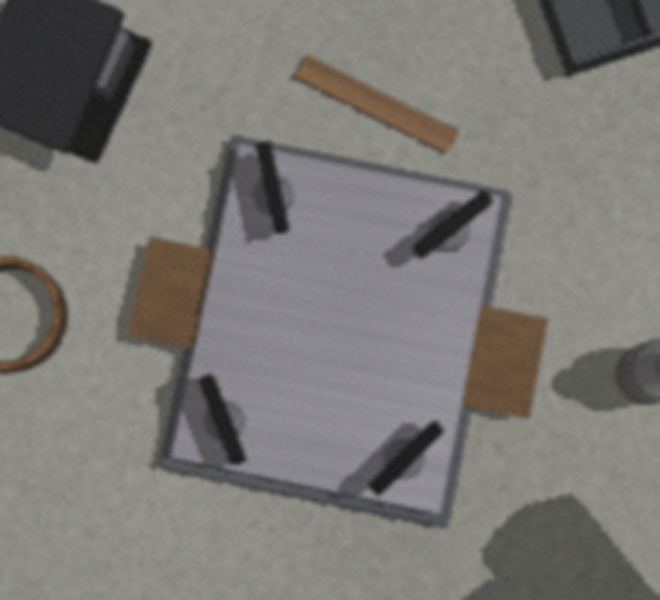

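View pics/scene0.png

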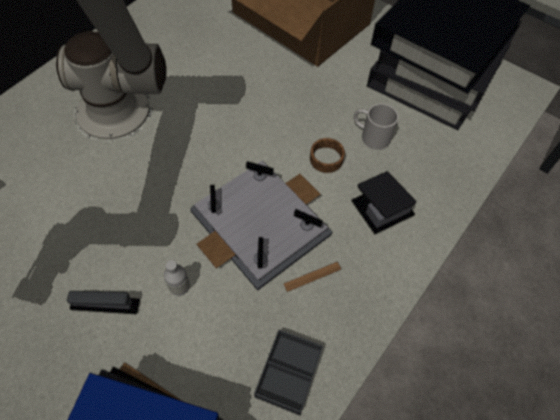

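The bars show as four black strips, in full-picture pixels about A (254,260), B (315,272), C (331,195) and D (270,182). The bystanders stand clear of the press. Next I measure the bar centres and angles.

```bash
cat >> h.py <<'E'
GUESS=dict(A=(254,260),B=(315.3,272.3),C=(330.7,194.7),D=(270.3,182.3))
def bars(p,gs,R=19,z=.083,thr=45):
    g=p["color"].max(2); out={}
    n,lab,st,ce=cv2.connectedComponentsWithStats((g<thr).astype(np.uint8))
    for k,c in gs.items():
        yy,xx=np.mgrid[:420,:560]; d=np.hypot(xx-c[0],yy-c[1])
        l=np.bincount(lab[(d<R*.4)&(lab>0)],minlength=n).argmax()
        ys,xs=np.nonzero(lab==l)
        P=np.array([atz(p,u,v,z)[:2] for u,v in zip(xs,ys)])
        m=P.mean(0); w,V=np.linalg.eigh(np.cov((P-m).T)); a=np.degrees(np.arctan2(V[1,1],V[0,1]))%180
        q=(P-m)@V; out[k]=(m,a,np.ptp(q,axis=0)[::-1],len(xs))
    return out
E
python3 - <<'E'
from h import *
p=capture("top")
print(p["color"][255:265,245:265].max(2))
b=bars(p,GUESS)
for k,v in b.items(): print(k,[np.round(x,4) for x in v])
d=lambda i,j:np.linalg.norm(b[i][0]-b[j][0])
print(d("A","B"),d("D","C"),d("A","D"),d("B","C"),d("A","C"),d("B","D"))
s=sense();print(s["joints"],s["moment"],[x for x in dir(r) if x[0]!='_'])
E
```

```text
[[ 91  92  90  80  54  34  34  35  33  45  73  97 106 113 122 134 142 143
  141 144]
 [ 91  90  91  83  67  38  29  36  33  39  65  96 105 108 113 126 139 145
  144 141]
 [ 91  90  91  82  63  44  33  36  31  35  48  83 106 110 108 119 132 145
  145 145]
 [ 91  89  85  77  65  48  37  32  33  33  42  73 106 116 114 114 126 138
  147 147]
 [ 89  88  85  75  69  54  39  31  32  31  36  54  88 114 118 118 117 132
  140 145]
 [ 89  88  83  72  68  60  45  37  33  32  32  43  78 113 115 114 122 139
  144 146]
 [ 87  89  86  76  70  67  53  38  35  34  36  38  73 105 115 114 123 141
  146 146]
 [ 90  89  87  77  68  69  60  41  32  34  34  37  53  89 109 117 127 141
  144 144]
 [ 88  88  91  82  71  66  64  47  32  31  33  33  40  68 101 120 133 140
  142 144]
 [ 90  90  90  88  79  71  65  56  39  33  34  33  35  50  86 119 138 141
  142 138]]
A [array([0.4748, 0.0615]), np.float64(20.2295), array([0.0647, 0.01  ]), np.int64(120)]
B [array([ 0.4436, -0.0731]), np.float64(133.0732), array([0.0642, 0.0094]), np.int64(121)]
C [array([ 0.6173, -0.1134]), np.float64(126.6817), array([0.0681, 0.0103]), np.int64(125)]
D [array([0.6489, 0.0212]), np.float64(10.6059), array([0.0669, 0.0093]), np.int64(105)]
0.13822402642907966 0.13823838843717282 0.1786998702493767 0.1782583896402684 0.22557316483014575 0.2259247282642322
[-5.26194903e+01  2.20469075e+01  4.46915307e-01 -2.65594313e-03
 -6.84114183e+01 -1.48161881e+01] [ 0.00465332  0.0117044  -0.02256733] ['PlanningError', 'finish_job']
```

```bash
cat >> h.py <<'E'
def yaw(s): R=np.array(s["ee_rot"]); return np.degrees(np.arctan2(R[1,0],R[0,0]))
def plan(pos,yw,N,op,start=None,dn=0,prof=None):
    """N rows to pos/yaw (deg, exact turn sense: yw-current), rounded with carried error; dn: last rows vertical only"""
    s=sense(); p=np.array(s["tcp_pos"])*1e3; a=yaw(s); 
    if start is not None: p,a=np.array(start[0])*1e3,start[1]
    P0,a0=p.copy(),a; P1=np.array(pos)*1e3; rows=[]
    for i in range(1,N+1):
        t=i/N; tgt=P0+(P1-P0)*t; at=a0+(yw-a0)*t
        c,sn=np.cos(np.radians(a)),np.sin(np.radians(a))
        R=np.array([[c,sn,0],[sn,-c,0],[0,0,-1]])
        d=np.round(R.T@(tgt-p),1); q=round(np.radians(a-at),3)
        rows.append([op,*map(float,d),0,0,q]); p=p+R@d; a-=np.degrees(q)
    return rows
def show(rows): print(str([[int(x) if x==int(x) else x for x in w] for w in rows]).replace(" ",""))
E
python3 - <<'E'
from h import *
show(plan([.475,.0615,.15],20.2,18,.4))
E
```

```text
[[0.4,-25.7,27.7,5,0,0,np.float64(-0.172)],[0.4,-30,23,4.9,0,0,np.float64(-0.172)],[0.4,-33.6,17.5,5,0,0,np.float64(-0.173)],[0.4,-36,11.4,5,0,0,np.float64(-0.172)],[0.4,-37.5,5.1,4.9,0,0,np.float64(-0.172)],[0.4,-37.7,-1.4,5,0,0,np.float64(-0.172)],[0.4,-37,-7.8,5,0,0,np.float64(-0.173)],[0.4,-35.1,-14.1,5,0,0,np.float64(-0.172)],[0.4,-32.1,-19.9,4.9,0,0,np.float64(-0.172)],[0.4,-28.3,-25.1,5,0,0,np.float64(-0.172)],[0.4,-23.6,-29.6,5,0,0,np.float64(-0.173)],[0.4,-18.1,-33.2,4.9,0,0,np.float64(-0.172)],[0.4,-12.2,-35.8,5,0,0,np.float64(-0.172)],[0.4,-5.9,-37.3,5,0,0,np.float64(-0.172)],[0.4,0.7,-37.8,4.9,0,0,np.float64(-0.173)],[0.4,7.1,-37.1,5,0,0,np.float64(-0.172)],[0.4,13.3,-35.4,5,0,0,np.float64(-0.172)],[0.4,19.2,-32.6,4.9,0,0,np.float64(-0.172)]]
```

apply_moves(steps=[[[0.4, -25.7, 27.7, 5, 0, 0, -0.172], [0.4, -30, 23, 5, 0, 0, -0.172], [0.4, -33.6, 17.5, 5, 0, 0, -0.173], [0.4, -36, 11.4, 5, 0, 0, -0.172], [0.4, -37.5, 5, 5, 0, 0, -0.172], [0.4, -37.7, -1.4, 5, 0, 0, -0.172], [0.4, -37, -8, 5, 0, 0, -0.173], [0.4, -35, -14, 5, 0, 0, -0.172], [0.4, -32, -20, 5, 0, 0, -0.172], [0.4, -28.3, -25, 5, 0, 0, -0.172], [0.4, -23.6, -29.6, 5, 0, 0, -0.173], [0.4, -18, -33, 5, 0, 0, -0.172]]])

```text
time_s: 1.95
tcp_pos: [0.3972, -0.1507, 0.1798]
ee_rot: [[0.781, -0.625, 0.001], [-0.625, -0.781, -0.0], [0.001, -0.001, -1.0]]
wrist_force: [1.2, -0.2, -0.3]
gripper_width: 0.398
```

apply_moves(steps=[[[0.4, -12, -36, 5, 0, 0, -0.172], [0.4, -6, -37.3, 5, 0, 0, -0.172], [0.4, 0.7, -37.8, 5, 0, 0, -0.173], [0.4, 7, -37, 5, 0, 0, -0.172], [0.4, 13.3, -35.4, 5, 0, 0, -0.172], [0.4, 19, -32.6, 5, 0, 0, -0.172]]])

```text
time_s: 2.7
tcp_pos: [0.4754, 0.0623, 0.1497]
ee_rot: [[0.937, 0.351, 0.001], [0.351, -0.937, 0.0], [0.001, 0.0, -1.0]]
wrist_force: [1.4, 0.5, 0.4]
gripper_width: 0.398
```

Run:
```python
from h import *
s=sense();print(s["time_s"],s["tcp_pos"],yaw(s),s["joints"],s["moment"])
p=capture("wrist");im=p["color"][:,:,::-1].copy()
for k,c in dict(A=(.4748,.0615),B=(.4436,-.0731),C=(.6173,-.1134),D=(.6489,.0212)).items():
    u=proj(p,[*c,.083]);print(k,u); cv2.circle(im,tuple(int(x) for x in u),3,(0,0,255),-1)
s=sense();print(s["tcp_pos"],yaw(s))
cv2.imwrite("pics/w0.png",im)
```

```text
2.7 [0.47544382 0.0622565  0.14967604] 20.524554606891215 [ 2.69319048e+01  1.32015905e+01 -2.68563876e+01  1.00544529e-02
 -4.99012566e+01  8.35861753e+01] [-0.09740807  0.03027318  0.04844732]
A [281.08529678 232.41181385]
B [447.34539171 336.951865  ]
C [651.37288694 114.78084912]
D [472.03681783 -38.72502924]
[0.47755433 0.06524947 0.14929683] 20.918495928801033
```

View pics/w0.png

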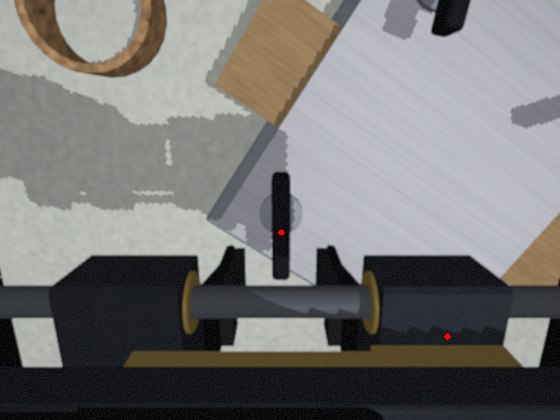

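The wrist picture shows bar A from (281,172) to (281,278), centred near row 225. The top-camera estimate projects to row 232, so there are a few mm along the bar to resolve.

```bash
cat >> h.py <<'E'
def wbar(p,u0,v0,R=70,z=.083,thr=60):
    g=p["color"].max(2); n,lab,st,ce=cv2.connectedComponentsWithStats((g<thr).astype(np.uint8))
    l=lab[int(v0),int(u0)]; ys,xs=np.nonzero(lab==l)
    P=np.array([atz(p,u,v,z)[:2] for u,v in zip(xs,ys)])
    m=P.mean(0); w,V=np.linalg.eigh(np.cov((P-m).T)); q=(P-m)@V; mid=(q.max(0)+q.min(0))/2
    return m,m+V@mid,np.degrees(np.arctan2(V[1,1],V[0,1]))%180,np.ptp(q,axis=0)[::-1],st[l]
E
python3 - <<'E'
from h import *
p=capture("wrist"); T=np.array(p["T"]); print(np.round(T,3).tolist(),p["vfov"],p["cx"],p["cy"])
s=sense();print(s["time_s"],s["tcp_pos"],yaw(s),s["wrist_force"],s["moment"])
for x in wbar(p,281,225): print(np.round(x,4))
g=p["color"].max(2)
print(g[160:300:4,281])
E
```

```text
[[0.358, -0.899, -0.253, 0.547], [-0.934, -0.345, -0.097, 0.092], [-0.0, 0.271, -0.963, 0.295], [0.0, 0.0, 0.0, 1.0]] 61.15151162886591 280.28526368740404 210.0079602926971
2.8 [0.47640923 0.06353518 0.14938494] 20.475804471933618 [ 1.05479465 -1.05647735  0.28067541] [-0.18459891  0.195562   -0.01837217]
[0.4603 0.0585]
[0.4698 0.0658]
116.1988
[0.1163 0.0826]
[ 192  177  177  119 4663]
[139 136 139 136 111  19  25  22  11  21  17  24  16  28  16  15  10  13
  18  25  25  25  24  19  21  29  34  26  32  31  27  53  47  71  79]
```

Run:
```python
from h import *
p=capture("wrist"); g=p["color"].max(2)
print(g[172:184,281],g[274:296,281],p["color"][274:296:2,281].tolist())
print(g[200,262:300])
a=atz(p,281,178,.061); b=atz(p,281,283,.083); print(a,b,(a+b)/2,np.linalg.norm((a-b)[:2]))
b1=bars(capture("top"),GUESS)
s=sense();print(s["tcp_pos"],yaw(s))
for v in b1.items(): print(v)
```

```text
[134 113  67  21   8  10  13  13  26  17  28  19] [ 21  30  40  30  34  24  46 105 161 185 177 140  84  49  51  58  66  62
  71  76  76  79] [[13, 12, 21], [38, 37, 40], [25, 29, 34], [46, 45, 43], [156, 161, 155], [172, 177, 172], [80, 84, 84], [43, 44, 51], [59, 60, 66], [63, 67, 71], [67, 69, 76]]
[134 135 135 125 118 105 101 104 112 113  94  61  22  13  12  23  22  11
  29  27   6  18  25  26  18  15  21  21  27  68 120 147 148 139 140 152
 172 185]
[0.50462729 0.07362581 0.061     ] [0.44283114 0.05048344 0.083     ] [0.47372922 0.06205463 0.072     ] 0.06598736907080259
[0.47487851 0.0613339  0.14939912] 20.185308220263597
('A', (array([ 0.59259586, -0.00316014]), np.float64(88.16289986673321), array([1.33257659, 0.96521547]), 224371))
('B', (array([ 0.443744  , -0.07319166]), np.float64(133.0846403510307), array([0.0642159 , 0.00937657]), 116))
('C', (array([ 0.61710203, -0.11319231]), np.float64(126.91512427578004), array([0.06780871, 0.00965788]), 120))
('D', (array([0.64804967, 0.02094694]), np.float64(10.794452514554791), array([0.06645154, 0.00870599]), 100))
```

apply_moves(steps=[[[0.4, 0, 0, 40, 0, 0, 0], [0.4, 0, 0, 37.5, 0, 0, 0], [0.4, 0, 0, 0, 0, 0, 0], [0, 0, 0, 0, 0, 0, 0], [0, 0, 0, 0, 0, 0, 0], [0, 0, 0, 0, 0, 0, 0]]])

```text
time_s: 3.65
tcp_pos: [0.4756, 0.0614, 0.0732]
ee_rot: [[0.939, 0.345, 0.002], [0.345, -0.939, 0.002], [0.003, -0.001, -1.0]]
wrist_force: [-6.6, 14.4, 3.7]
gripper_width: 0.145
```

Run:
```python
from h import *
s=sense();print(s["time_s"],s["tcp_pos"],yaw(s),s["wrist_force"],s["moment"],s["gripper_width"])
```

```text
3.65 [0.47562754 0.06142805 0.07322605] 20.15810496291118 [-6.55547078 14.37484793  3.6998899 ] [4.29416682 2.00859894 0.08147712] 0.14479362561616926
```

apply_moves(steps=[[[0, 0, -1, 0, 0, 0, 0.05], [0, 0, 0, 0.3, 0, 0, 0.1]]])

```text
time_s: 3.9
tcp_pos: [0.4754, 0.0622, 0.0728]
ee_rot: [[0.98, 0.198, 0.002], [0.198, -0.98, 0.001], [0.002, -0.0, -1.0]]
wrist_force: [0.5, 0.2, 2.4]
gripper_width: 0.136
```

```bash
cat >> h.py <<'E'
def st():
    s=sense();R=np.array(s["ee_rot"])
    print("t%.2f"%s["time_s"],np.round(np.array(s["tcp_pos"])*1e3,1),"yaw %.2f"%yaw(s),"Ftool",np.round(R.T@s["wrist_force"],1),"M",np.round(s["moment"],3),"w%.3f j6 %.1f"%(s["gripper_width"],s["joints"][5]))
E
python3 -c "
from h import *
st()"
```

```text
t3.90 [475.4  62.2  72.8] yaw 11.44 Ftool [ 0.5 -0.1 -2.4] M [-0.047  0.144  0.011] w0.136 j6 74.5
```

apply_moves(steps=[[[0, 0, 0, 0.5, 0, 0, 0.16], [0, 0, 0, 0.5, 0, 0, 0.16], [0, 0, 0, 0.5, 0, 0, 0.16], [0, 0, 0, 0.5, 0, 0, 0.16]]])

```text
time_s: 4.4
tcp_pos: [0.4754, 0.0628, 0.0709]
ee_rot: [[0.904, -0.428, 0.003], [-0.428, -0.904, 0.002], [0.002, -0.003, -1.0]]
wrist_force: [-1.2, 3.2, 3.4]
gripper_width: 0.131
```

```bash
python3 -c "
from h import *
st()
show(plan([.6180,-.1143,.12],-53.2,10,.4,start=([.4754,.0622,.12],-24.7)))"
```

```text
t4.40 [475.4  62.8  70.9] yaw -25.35 Ftool [-2.4 -2.4 -3.4] M [0.823 0.57  0.092] w0.131 j6 37.7
[[0.4,20.3,10.1,0,0,0,np.float64(0.05)],[0.4,20.8,9,0,0,0,np.float64(0.049)],[0.4,21.3,8,0,0,0,np.float64(0.05)],[0.4,21.6,7,0,0,0,np.float64(0.05)],[0.4,21.9,5.8,0,0,0,np.float64(0.05)],[0.4,22.2,4.8,0,0,0,np.float64(0.049)],[0.4,22.4,3.7,0,0,0,np.float64(0.05)],[0.4,22.5,2.5,0,0,0,np.float64(0.05)],[0.4,22.7,1.4,0,0,0,np.float64(0.05)],[0.4,22.7,0.3,0,0,0,np.float64(0.049)]]
```

```bash
sed -i 's/q=round(np.radians(a-at),3)/q=float(round(np.radians(a-at),3))/' h.py; python3 -c "
from h import *
show(plan([.6188,-.1142,.111],-53.3,6,.4,start=([.4754,.0628,.111],-25.3)))"
```

```text
[[0.4,34.2,16.5,0,0,0,0.081],[0.4,35.4,13.6,0,0,0,0.082],[0.4,36.5,10.7,0,0,0,0.081],[0.4,37.2,7.7,0,0,0,0.082],[0.4,37.6,4.6,0,0,0,0.081],[0.4,38,1.6,0,0,0,0.082]]
```

apply_moves(steps=[[[0.4, 0, 0, 0, 0, 0, 0], [0.4, 0, 0, 0, 0, 0, 0], [0.4, 0, 0, -40, 0, 0, 0]]])

```text
time_s: 4.78
tcp_pos: [0.4725, 0.0608, 0.1078]
ee_rot: [[0.906, -0.423, -0.007], [-0.423, -0.906, -0.003], [-0.005, 0.006, -1.0]]
wrist_force: [0.9, -0.5, 0.3]
gripper_width: 0.366
```

```bash
python3 -c "
from h import *
st()"
```

```text
t4.78 [472.5  60.8 107.8] yaw -25.02 Ftool [ 1.   0.1 -0.3] M [-0.051  0.056  0.031] w0.366 j6 38.1
```

apply_moves(steps=[[[0.4, 34.2, 16.5, 0, 0, 0, 0.081], [0.4, 35.4, 13.6, 0, 0, 0, 0.082], [0.4, 36.5, 10.7, 0, 0, 0, 0.081], [0.4, 37.2, 7.7, 0, 0, 0, 0.082], [0.4, 37.6, 4.6, 0, 0, 0, 0.081], [0.4, 38, 1.6, 0, 0, 0, 0.082], [0.4, 0, 0, 0, 0, 0, 0], [0.4, 0, 0, 0, 0, 0, 0], [0.4, 0, 0, 0, 0, 0, 0]]])

```text
time_s: 5.9
tcp_pos: [0.6181, -0.1139, 0.1098]
ee_rot: [[0.602, -0.799, -0.001], [-0.799, -0.602, 0.0], [-0.0, 0.0, -1.0]]
wrist_force: [-0.1, -0.1, 0.5]
gripper_width: 0.402
```

```bash
python3 -c "
from h import *
p=capture('wrist');cv2.imwrite('pics/w1.png',p['color'][:,:,::-1])
st()
for i in np.arange(-35,36,35): 
  a=np.radians(-53.3); print(proj(p,[.6188+i/1e3*np.cos(a),-.1142+i/1e3*np.sin(a),.083]))"
```

```text
t5.95 [ 618.2 -113.8  109.9] yaw -53.01 Ftool [0.3 0.1 0.6] M [-0.012  0.141  0.03 ] w0.397 j6 32.7
[277.98651935 314.51894365]
[278.27617699 255.6390257 ]
[278.59725644 190.37186357]
```

View pics/w1.png

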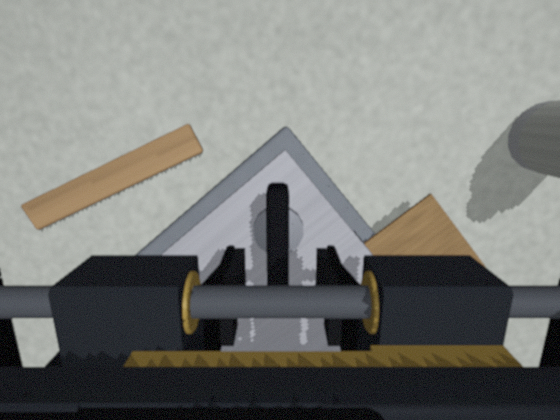

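Bar C lies centred between the open fingers (column ~278, far end at row 184), as projected.

apply_moves(steps=[[[0.4, 0, 0, 38, 0, 0, 0], [0.4, 0, 0, 0, 0, 0, 0], [0, 0, 0, 0, 0, 0, 0], [0, 0, 0, 0, 0, 0, 0], [0, 0, 0, 0, 0, 0, 0]]])

```text
time_s: 6.58
tcp_pos: [0.6198, -0.1144, 0.0729]
ee_rot: [[0.6, -0.8, 0.003], [-0.8, -0.6, 0.0], [0.002, -0.003, -1.0]]
wrist_force: [5.4, 7.3, -0.6]
gripper_width: 0.145
```

```bash
python3 -c "
from h import *
st()"
```

```text
t6.58 [ 619.8 -114.4   72.9] yaw -53.10 Ftool [-2.6 -8.7  0.6] M [ 2.474 -1.474  0.02 ] w0.145 j6 32.7
```

apply_moves(steps=[[[0, 0, -0.6, 0, 0, 0, 0.05], [0, 0, 0, 0.4, 0, 0, 0.1], [0, 0, 0, 0.5, 0, 0, 0.16], [0, 0, 0, 0.5, 0, 0, 0.16], [0, 0, 0, 0.5, 0, 0, 0.16], [0, 0, 0, 0.5, 0, 0, 0.16]]])

```text
time_s: 7.32
tcp_pos: [0.6205, -0.1139, 0.0706]
ee_rot: [[-0.15, -0.989, 0.003], [-0.989, 0.15, 0.0], [-0.001, -0.003, -1.0]]
wrist_force: [1.0, 2.3, 1.3]
gripper_width: 0.132
```

```bash
python3 -c "
from h import *
st()
s=sense();x,y,z=s['tcp_pos']
show(plan([.4443,-.0732,.111],-47,6,.4,start=([x,y,.111],yaw(s))))"
```

```text
t7.33 [ 620.5 -113.9   70.6] yaw -98.62 Ftool [-2.5 -0.7 -1.3] M [ 0.38  -0.116  0.069] w0.132 j6 -12.9
[[0.4,-2.3,30,0,0,0,-0.15],[0.4,-6.8,29.4,0,0,0,-0.15],[0.4,-11.1,28,0,0,0,-0.15],[0.4,-15.1,26.1,0,0,0,-0.151],[0.4,-18.9,23.5,0,0,0,-0.15],[0.4,-22.2,20.3,0,0,0,-0.15]]
```

apply_moves(steps=[[[0.4, 0, 0, 0, 0, 0, 0], [0.4, 0, 0, 0, 0, 0, 0], [0.4, 0, 0, -40, 0, 0, 0], [0.4, -2.3, 30, 0, 0, 0, -0.15], [0.4, -6.8, 29.4, 0, 0, 0, -0.15], [0.4, -11, 28, 0, 0, 0, -0.15], [0.4, -15, 26, 0, 0, 0, -0.15], [0.4, -19, 23.5, 0, 0, 0, -0.15], [0.4, -21.3, 20.7, 0, 0, 0, -0.15], [0.4, 0, 0, 0, 0, 0, 0], [0.4, 0, 0, 0, 0, 0, 0], [0.4, 0, 0, 0, 0, 0, 0]]])

```text
time_s: 8.82
tcp_pos: [0.4441, -0.0753, 0.1094]
ee_rot: [[0.684, -0.729, 0.001], [-0.729, -0.684, -0.0], [0.0, -0.0, -1.0]]
wrist_force: [-0.3, 0.8, -0.0]
gripper_width: 0.4
```

```bash
cat >> h.py <<'E'
def wchk(c,a):
    p=capture('wrist'); g=p["color"].max(2); a=np.radians(a); st()
    for i in (-10,0,10,20):
        u,v=proj(p,[c[0]+i/1e3*np.cos(a),c[1]+i/1e3*np.sin(a),.083]); row=g[int(v)]; 
        k=int(u); l=k
        while row[l]<70: l-=1
        while row[k]<70: k+=1
        print(i,round(u,1),round(v,1),"bar cols",l,k)
    return p
E
python3 -c "
from h import *
wchk((.4446,-.0741),-47)"
```

```text
t8.88 [444.  -75.4 109.3] yaw -46.82 Ftool [0.1 0.1 0.3] M [-0.015  0.16  -0.036] w0.397 j6 32.0
-10 276.9 275.5 bar cols 266 289
0 276.9 258.1 bar cols 266 289
10 277.0 240.1 bar cols 266 289
20 277.0 221.7 bar cols 266 289
```

apply_moves(steps=[[[0.4, -0.5, -1.3, 37.5, 0, 0, 0], [0.4, 0, 0, 0, 0, 0, 0], [0, 0, 0, 0, 0, 0, 0], [0, 0, 0, 0, 0, 0, 0], [0, 0, 0, 0, 0, 0, 0]]])

```text
time_s: 9.5
tcp_pos: [0.4444, -0.0739, 0.0727]
ee_rot: [[0.685, -0.729, 0.002], [-0.729, -0.685, 0.0], [0.001, -0.002, -1.0]]
wrist_force: [-0.1, 0.9, 0.3]
gripper_width: 0.145
```

```bash
python3 -c "
from h import *
st()"
```

```text
t9.50 [444.4 -73.9  72.7] yaw -46.80 Ftool [-0.7 -0.5 -0.3] M [ 0.536 -0.143  0.018] w0.145 j6 31.9
```

apply_moves(steps=[[[0, 0, 0, 0, 0, 0, 0.05], [0, 0, 0, 0.4, 0, 0, 0.1], [0, 0, 0, 0.5, 0, 0, 0.16], [0, 0, 0, 0.5, 0, 0, 0.16], [0, 0, 0, 0.5, 0, 0, 0.16], [0, 0, 0, 0.5, 0, 0, 0.16]]])

```text
time_s: 10.25
tcp_pos: [0.445, -0.0736, 0.0703]
ee_rot: [[-0.041, -0.999, 0.003], [-0.999, 0.041, 0.001], [-0.001, -0.003, -1.0]]
wrist_force: [0.7, 2.3, 0.4]
gripper_width: 0.135
```

```bash
python3 -c "
from h import *
st()
s=sense();x,y,z=s['tcp_pos']
show(plan([.6512,.0227,.111],10.7,10,.4,start=([x,y,.111],yaw(s))))"
```

```text
t10.25 [445.  -73.6  70.3] yaw -92.33 Ftool [-2.3 -0.6 -0.4] M [ 0.545 -0.11  -0.009] w0.135 j6 -13.7
[[0.4,-10.5,-20.2,0,0,0,-0.18],[0.4,-6.6,-21.8,0,0,0,-0.18],[0.4,-2.7,-22.6,0,0,0,-0.179],[0.4,1.4,-22.7,0,0,0,-0.18],[0.4,5.4,-22.1,0,0,0,-0.18],[0.4,9.4,-20.8,0,0,0,-0.18],[0.4,12.8,-18.7,0,0,0,-0.18],[0.4,16.1,-16.2,0,0,0,-0.18],[0.4,18.6,-13,0,0,0,-0.179],[0.4,20.7,-9.5,0,0,0,-0.18]]
```

apply_moves(steps=[[[0.4, 0, 0, 0, 0, 0, 0], [0.4, 0, 0, 0, 0, 0, 0], [0.4, 0, 0, -40, 0, 0, 0], [0.4, -10.5, -20.2, 0, 0, 0, -0.18], [0.4, -6.6, -21.8, 0, 0, 0, -0.18], [0.4, -2.7, -22.6, 0, 0, 0, -0.18], [0.4, 1.4, -22.7, 0, 0, 0, -0.18], [0.4, 5.4, -22, 0, 0, 0, -0.18], [0.4, 9.4, -20.8, 0, 0, 0, -0.18], [0.4, 12.8, -18.7, 0, 0, 0, -0.18], [0.4, 16, -16.2, 0, 0, 0, -0.18], [0.4, 18.6, -13, 0, 0, 0, -0.18]]])

```text
time_s: 11.75
tcp_pos: [0.6291, 0.0137, 0.1092]
ee_rot: [[1.0, 0.021, -0.001], [0.021, -1.0, -0.0], [-0.001, 0.0, -1.0]]
wrist_force: [-0.8, 0.2, -0.1]
gripper_width: 0.402
```

apply_moves(steps=[[[0.4, 20.7, -9.5, 0, 0, 0, -0.18], [0.4, 0, 0, 0, 0, 0, 0], [0.4, 0, 0, 0, 0, 0, 0], [0.4, 0, 0, 0, 0, 0, 0]]])

```text
time_s: 12.25
tcp_pos: [0.6485, 0.0229, 0.1095]
ee_rot: [[0.982, 0.191, -0.001], [0.191, -0.982, -0.0], [-0.001, -0.0, -1.0]]
wrist_force: [0.5, 0.1, 0.2]
gripper_width: 0.4
```

```bash
python3 -c "
from h import *
wchk((.6512,.0227),10.7)"
```

```text
t12.30 [648.6  22.9 109.6] yaw 11.02 Ftool [0.4 0.6 0.3] M [-0.077  0.156 -0.017] w0.400 j6 84.7
-10 281.4 269.3 bar cols 272 294
0 281.5 251.7 bar cols 272 294
10 281.6 233.6 bar cols 271 295
20 281.8 215.0 bar cols 271 295
```

apply_moves(steps=[[[0.4, 2.5, 0.9, 37.5, 0, 0, 0], [0.4, 0, 0, 0, 0, 0, 0], [0, 0, 0, 0, 0, 0, 0], [0, 0, 0, 0, 0, 0, 0], [0, 0, 0, 0, 0, 0, 0]]])

```text
time_s: 12.92
tcp_pos: [0.6525, 0.0228, 0.0732]
ee_rot: [[0.981, 0.192, 0.002], [0.192, -0.981, -0.0], [0.002, 0.001, -1.0]]
wrist_force: [3.1, -11.9, -0.2]
gripper_width: 0.144
```

```bash
python3 -c "
from h import *
st()"
```

```text
t12.93 [652.5  22.8  73.2] yaw 11.09 Ftool [ 0.7 12.3  0.2] M [-4.088 -0.936  0.018] w0.144 j6 84.9
```

apply_moves(steps=[[[0, -1, 0.8, 0, 0, 0, 0.05], [0, 0, 0, 0.4, 0, 0, 0.1], [0, 0, 0, 0.5, 0, 0, 0.16], [0, 0, 0, 0.5, 0, 0, 0.16], [0, 0, 0, 0.5, 0, 0, 0.16], [0, 0, 0, 0.5, 0, 0, 0.16]]])

```text
time_s: 13.68
tcp_pos: [0.6525, 0.0216, 0.0708]
ee_rot: [[0.824, -0.566, 0.003], [-0.566, -0.824, -0.0], [0.003, -0.002, -1.0]]
wrist_force: [1.3, -1.3, 1.3]
gripper_width: 0.135
```

```bash
python3 -c "
from h import *
st()
s=sense();x,y,z=s['tcp_pos']
show(plan([.4755,.0626,.111],-25.3,5,.4,start=([x,y,.111],yaw(s))))"
```

```text
t13.68 [652.5  21.6  70.8] yaw -34.46 Ftool [ 1.8  0.3 -1.3] M [-0.707 -0.282  0.005] w0.135 j6 39.4
[[0.4,-33.8,13.3,0,0,0,-0.032],[0.4,-34.2,12.2,0,0,0,-0.032],[0.4,-34.6,11.1,0,0,0,-0.032],[0.4,-35,9.9,0,0,0,-0.032],[0.4,-35.2,8.9,0,0,0,-0.032]]
```

apply_moves(steps=[[[0.4, 0, 0, 0, 0, 0, 0], [0.4, 0, 0, 0, 0, 0, 0], [0.4, 0, 0, -40, 0, 0, 0], [0.4, -33.8, 13.3, 0, 0, 0, -0.032], [0.4, -34.2, 12.2, 0, 0, 0, -0.032], [0.4, -34.6, 11, 0, 0, 0, -0.032], [0.4, -35, 10, 0, 0, 0, -0.032], [0.4, -35.2, 8.9, 0, 0, 0, -0.032], [0.4, 0, 0, 0, 0, 0, 0], [0.4, 0, 0, 0, 0, 0, 0], [0.4, 0, 0, 0, 0, 0, 0]]])

```text
time_s: 15.05
tcp_pos: [0.4749, 0.0622, 0.1096]
ee_rot: [[0.906, -0.423, 0.001], [-0.423, -0.906, 0.0], [0.001, -0.0, -1.0]]
wrist_force: [0.3, -0.9, 0.7]
gripper_width: 0.401
```

```bash
python3 -c "
from h import *
wchk((.4755,.0626),-25.3)"
```

```text
t15.10 [474.8  62.1 109.5] yaw -25.04 Ftool [ 0.  -0.4 -0.9] M [-0.011  0.133 -0.013] w0.405 j6 38.0
-10 278.1 273.4 bar cols 268 289
0 278.2 255.9 bar cols 268 290
10 278.3 237.9 bar cols 267 290
20 278.4 219.4 bar cols 268 290
```

apply_moves(steps=[[[0.4, 0.4, -0.7, 39, 0, 0, 0], [0.4, 0, 0, 0, 0, 0, 0], [0, 0, 0, 0, 0, 0, 0], [0, 0, 0, 0, 0, 0, 0], [0, 0, 0, 0, 0, 0, 0]]])

```text
time_s: 15.72
tcp_pos: [0.4751, 0.0628, 0.0715]
ee_rot: [[0.906, -0.423, 0.002], [-0.423, -0.906, 0.001], [0.001, -0.001, -1.0]]
wrist_force: [0.1, 0.6, 0.8]
gripper_width: 0.143
```

```bash
python3 -c "
from h import *
st()"
```

```text
t15.72 [475.1  62.8  71.5] yaw -25.02 Ftool [-0.1 -0.6 -0.8] M [0.02  0.164 0.014] w0.143 j6 38.0
```

apply_moves(steps=[[[0, 0, 0, 0.3, 0, 0, 0.1], [0, 0, 0, 0.3, 0, 0, 0.1]]])

```text
time_s: 15.98
tcp_pos: [0.4753, 0.0631, 0.0709]
ee_rot: [[0.803, -0.597, 0.002], [-0.597, -0.803, 0.001], [0.001, -0.002, -1.0]]
wrist_force: [-0.2, 2.3, 1.8]
gripper_width: 0.137
```

```bash
python3 -c "
from h import *
st()"
```

```text
t15.97 [475.3  63.1  70.9] yaw -36.62 Ftool [-1.5 -1.8 -1.8] M [0.429 0.287 0.101] w0.137 j6 26.3
```

apply_moves(steps=[[[0, 0, 0, 0.3, 0, 0, 0.1]]])

```text
time_s: 16.1
tcp_pos: [0.4754, 0.0632, 0.0707]
ee_rot: [[0.739, -0.674, 0.003], [-0.674, -0.739, 0.001], [0.001, -0.003, -1.0]]
wrist_force: [-1.2, 2.2, 2.4]
gripper_width: 0.134
```

```bash
python3 -c "
from h import *
st()"
```

```text
t16.10 [475.4  63.2  70.7] yaw -42.35 Ftool [-2.3 -0.8 -2.4] M [0.477 0.271 0.087] w0.134 j6 20.6
```

apply_moves(steps=[[[0, 0, 0, 0.2, 0, 0, 0.06]]])

```text
time_s: 16.23
tcp_pos: [0.4755, 0.0633, 0.0705]
ee_rot: [[0.698, -0.716, 0.003], [-0.716, -0.698, 0.001], [0.001, -0.003, -1.0]]
wrist_force: [-0.2, 1.6, 1.8]
gripper_width: 0.136
```

```bash
python3 -c "
from h import *
st()"
```

```text
t16.23 [475.5  63.3  70.5] yaw -45.72 Ftool [-1.3 -1.  -1.8] M [0.524 0.301 0.115] w0.136 j6 17.2
```

apply_moves(steps=[[[0, 0, 0, 0.3, 0, 0, 0.1]]])

```text
time_s: 16.35
tcp_pos: [0.4756, 0.0633, 0.0702]
ee_rot: [[0.623, -0.783, 0.003], [-0.783, -0.623, 0.001], [0.001, -0.003, -1.0]]
wrist_force: [-0.8, 2.2, 2.4]
gripper_width: 0.137
```

```bash
python3 -c "
from h import *
st()"
```

```text
t16.35 [475.6  63.3  70.2] yaw -51.50 Ftool [-2.2 -0.7 -2.4] M [0.622 0.196 0.172] w0.137 j6 11.5
```

apply_moves(steps=[[[0, 0, 0, 0.2, 0, 0, 0.06]]])

```text
time_s: 16.48
tcp_pos: [0.4756, 0.0634, 0.07]
ee_rot: [[0.575, -0.818, 0.003], [-0.818, -0.575, 0.002], [0.001, -0.003, -1.0]]
wrist_force: [0.3, 2.6, 2.0]
gripper_width: 0.132
```

```bash
python3 -c "
from h import *
st()"
```

```text
t16.48 [475.6  63.4  70. ] yaw -54.88 Ftool [-2.  -1.8 -2. ] M [0.658 0.275 0.125] w0.132 j6 8.1
```

apply_moves(steps=[[[0, 0, 0, 0.3, 0, 0, 0.1]]])

```text
time_s: 16.6
tcp_pos: [0.4757, 0.0634, 0.0698]
ee_rot: [[0.49, -0.872, 0.003], [-0.872, -0.49, 0.002], [0.0, -0.004, -1.0]]
wrist_force: [-0.5, 3.1, 2.3]
gripper_width: 0.133
```

```bash
python3 -c "
from h import *
st()"
```

```text
t16.60 [475.7  63.4  69.8] yaw -60.65 Ftool [-3.  -1.1 -2.3] M [0.705 0.211 0.197] w0.133 j6 2.3
```

apply_moves(steps=[[[0, 0, 0, 0.2, 0, 0, 0.05]]])

```text
time_s: 16.73
tcp_pos: [0.4758, 0.0635, 0.0697]
ee_rot: [[0.447, -0.895, 0.003], [-0.895, -0.447, 0.002], [0.0, -0.004, -1.0]]
wrist_force: [-0.7, 2.9, 3.0]
gripper_width: 0.131
```

```bash
python3 -c "
from h import *
st()"
```

```text
t16.73 [475.8  63.5  69.7] yaw -63.45 Ftool [-2.9 -0.6 -2.9] M [0.7   0.252 0.103] w0.131 j6 -0.5
```

apply_moves(steps=[[[0, 0, 0, 0.2, 0, 0, 0.06]]])

```text
time_s: 16.85
tcp_pos: [0.4759, 0.0635, 0.0695]
ee_rot: [[0.393, -0.92, 0.004], [-0.92, -0.393, 0.002], [-0.0, -0.004, -1.0]]
wrist_force: [0.1, 2.7, 2.7]
gripper_width: 0.134
```

```bash
python3 -c "
from h import *
st()"
```

```text
t16.85 [475.9  63.5  69.5] yaw -66.88 Ftool [-2.5 -1.2 -2.7] M [0.696 0.248 0.171] w0.134 j6 -3.9
```

apply_moves(steps=[[[0, 0, 0, 0.2, 0, 0, 0.06]]])

```text
time_s: 16.98
tcp_pos: [0.4759, 0.0636, 0.0694]
ee_rot: [[0.337, -0.942, 0.004], [-0.942, -0.337, 0.002], [-0.0, -0.004, -1.0]]
wrist_force: [0.0, 2.5, 3.6]
gripper_width: 0.134
```

```bash
python3 -c "
from h import *
st()"
```

```text
t16.98 [475.9  63.6  69.4] yaw -70.31 Ftool [-2.3 -0.9 -3.6] M [0.732 0.276 0.165] w0.134 j6 -7.4
```

apply_moves(steps=[[[0, 0, 0, 0.2, 0, 0, 0.06]]])

```text
time_s: 17.1
tcp_pos: [0.476, 0.0636, 0.0693]
ee_rot: [[0.28, -0.96, 0.004], [-0.96, -0.28, 0.002], [-0.001, -0.004, -1.0]]
wrist_force: [-0.6, 3.0, 4.2]
gripper_width: 0.132
```

```bash
python3 -c "
from h import *
st()"
```

```text
t17.10 [476.   63.6  69.3] yaw -73.73 Ftool [-3.  -0.3 -4.2] M [0.732 0.402 0.24 ] w0.132 j6 -10.8
```

apply_moves(steps=[[[0, 0, 0, 0.2, 0, 0, 0.06]]])

```text
time_s: 17.23
tcp_pos: [0.4761, 0.0636, 0.0692]
ee_rot: [[0.222, -0.975, 0.004], [-0.975, -0.222, 0.002], [-0.001, -0.004, -1.0]]
wrist_force: [-1.3, 2.4, 4.9]
gripper_width: 0.137
```

```bash
python3 -c "
from h import *
st()"
```

```text
t17.23 [476.1  63.6  69.2] yaw -77.16 Ftool [-2.6  0.7 -4.9] M [0.775 0.459 0.292] w0.137 j6 -14.2
```

```bash
python3 -c "
from h import *
show(plan([.6204,-.114,.111],-98.4,6,.4,start=([.4753,.0628,.111],-77.2)))
show(plan([.4447,-.0738,.111],-92.2,6,.4,start=([.6204,-.114,.111],-98.4)))"
```

```text
[[0.4,34.1,-17.1,0,0,0,0.062],[0.4,33,-19.1,0,0,0,0.061],[0.4,31.7,-21.1,0,0,0,0.062],[0.4,30.4,-23,0,0,0,0.062],[0.4,28.9,-24.9,0,0,0,0.061],[0.4,27.3,-26.6,0,0,0,0.062]]
[[0.4,-2.4,29.9,0,0,0,-0.018],[0.4,-2.8,29.9,0,0,0,-0.018],[0.4,-3.5,29.9,0,0,0,-0.018],[0.4,-3.9,29.8,0,0,0,-0.018],[0.4,-4.5,29.7,0,0,0,-0.018],[0.4,-5.1,29.6,0,0,0,-0.018]]
```

apply_moves(steps=[[[0.4, 0, 0, 0, 0, 0, 0], [0.4, 0, 0, 0, 0, 0, 0], [0.4, 0, 0, -41, 0, 0, 0], [0.4, 34, -17, 0, 0, 0, 0.062], [0.4, 33, -19, 0, 0, 0, 0.062], [0.4, 31.7, -21, 0, 0, 0, 0.062], [0.4, 30.4, -23, 0, 0, 0, 0.062], [0.4, 29, -25, 0, 0, 0, 0.062], [0.4, 27.3, -27, 0, 0, 0, 0.062], [0.4, 0, 0, 0, 0, 0, 0], [0.4, 0, 0, 0, 0, 0, 0], [0.4, 0, 0, 0, 0, 0, 0]]])

```text
time_s: 18.73
tcp_pos: [0.6192, -0.1137, 0.1086]
ee_rot: [[-0.146, -0.989, -0.001], [-0.989, 0.146, 0.0], [-0.0, 0.001, -1.0]]
wrist_force: [-0.5, 0.1, -0.2]
gripper_width: 0.404
```

```bash
python3 -c "
from h import *
wchk((.6204,-.114),-98.4)"
```

```text
t18.77 [ 619.3 -113.7  108.8] yaw -98.40 Ftool [-0.4  0.1  0.1] M [ 0.05   0.109 -0.023] w0.401 j6 -12.7
-10 276.6 275.9 bar cols 267 288
0 276.6 258.4 bar cols 267 289
10 276.5 240.4 bar cols 267 289
20 276.5 221.8 bar cols 267 290
```

apply_moves(steps=[[[0.4, 0.1, -1.1, 38.5, 0, 0, 0], [0.4, 0, 0, 0, 0, 0, 0], [0, 0, 0, 0, 0, 0, 0], [0, 0, 0, 0, 0, 0, 0], [0, 0, 0, 0, 0, 0, 0]]])

```text
time_s: 19.4
tcp_pos: [0.6208, -0.1146, 0.0712]
ee_rot: [[-0.147, -0.989, 0.0], [-0.989, 0.147, 0.0], [-0.0, -0.0, -1.0]]
wrist_force: [-6.1, 1.6, 3.5]
gripper_width: 0.143
```

```bash
python3 -c "
from h import *
st()"
```

```text
t19.40 [ 620.8 -114.6   71.2] yaw -98.48 Ftool [-0.7  6.2 -3.5] M [ 0.552  1.723 -0.084] w0.143 j6 -12.7
```

apply_moves(steps=[[[0, 0, 0, 0.3, 0, 0, 0.1], [0, 0, 0, 0.3, 0, 0, 0.1]]])

```text
time_s: 19.65
tcp_pos: [0.6204, -0.1146, 0.0706]
ee_rot: [[-0.344, -0.939, -0.001], [-0.939, 0.344, 0.0], [0.0, 0.001, -1.0]]
wrist_force: [-2.3, 0.4, 3.2]
gripper_width: 0.135
```

```bash
python3 -c "
from h import *
st()"
```

```text
t19.65 [ 620.4 -114.6   70.6] yaw -110.10 Ftool [ 0.5  2.3 -3.2] M [0.474 0.817 0.125] w0.135 j6 -24.3
```

apply_moves(steps=[[[0, 0, 0, 0.3, 0, 0, 0.1]]])

```text
time_s: 19.77
tcp_pos: [0.6204, -0.1146, 0.0704]
ee_rot: [[-0.436, -0.9, -0.001], [-0.9, 0.436, 0.0], [0.0, 0.001, -1.0]]
wrist_force: [-2.5, 0.8, 3.9]
gripper_width: 0.137
```

```bash
python3 -c "
from h import *
st()"
```

```text
t19.77 [ 620.4 -114.6   70.4] yaw -115.84 Ftool [ 0.4  2.6 -3.9] M [0.414 0.833 0.057] w0.137 j6 -30.0
```

apply_moves(steps=[[[0, 0, 0, 0.2, 0, 0, 0.08]]])

```text
time_s: 19.9
tcp_pos: [0.6204, -0.1145, 0.0701]
ee_rot: [[-0.506, -0.863, -0.001], [-0.863, 0.506, 0.0], [0.0, 0.001, -1.0]]
wrist_force: [-2.7, 1.1, 3.9]
gripper_width: 0.136
```

```bash
python3 -c "
from h import *
st()"
```

```text
t19.90 [ 620.4 -114.5   70.1] yaw -120.39 Ftool [ 0.4  2.9 -3.9] M [0.448 0.78  0.06 ] w0.136 j6 -34.6
```

apply_moves(steps=[[[0, 0, 0, 0.2, 0, 0, 0.08]]])

```text
time_s: 20.02
tcp_pos: [0.6204, -0.1146, 0.0699]
ee_rot: [[-0.573, -0.82, -0.001], [-0.82, 0.573, 0.0], [0.0, 0.001, -1.0]]
wrist_force: [-2.1, 1.5, 3.2]
gripper_width: 0.134
```

```bash
python3 -c "
from h import *
st()"
```

```text
t20.02 [ 620.4 -114.6   69.9] yaw -124.96 Ftool [ 0.   2.6 -3.2] M [0.389 0.734 0.133] w0.134 j6 -39.2
```

apply_moves(steps=[[[0, 0, 0, 0.2, 0, 0, 0.08]]])

```text
time_s: 20.15
tcp_pos: [0.6203, -0.1146, 0.0697]
ee_rot: [[-0.637, -0.771, -0.001], [-0.771, 0.637, 0.0], [0.0, 0.001, -1.0]]
wrist_force: [-1.9, 1.1, 3.1]
gripper_width: 0.135
```

```bash
python3 -c "
from h import *
st()"
```

```text
t20.15 [ 620.3 -114.6   69.7] yaw -129.54 Ftool [ 0.4  2.1 -3.1] M [0.461 0.79  0.121] w0.135 j6 -43.7
```

apply_moves(steps=[[[0, 0, 0, 0.2, 0, 0, 0.08]]])

```text
time_s: 20.27
tcp_pos: [0.6204, -0.1145, 0.0695]
ee_rot: [[-0.696, -0.718, -0.001], [-0.718, 0.696, 0.0], [0.001, 0.001, -1.0]]
wrist_force: [-2.8, 0.8, 2.6]
gripper_width: 0.136
```

```bash
python3 -c "
from h import *
st()"
```

```text
t20.27 [ 620.4 -114.5   69.5] yaw -134.12 Ftool [ 1.3  2.6 -2.6] M [0.425 0.744 0.116] w0.136 j6 -48.3
```

apply_moves(steps=[[[0, 0, 0, 0.2, 0, 0, 0.08]]])

```text
time_s: 20.4
tcp_pos: [0.6203, -0.1145, 0.0693]
ee_rot: [[-0.751, -0.66, -0.001], [-0.66, 0.751, 0.0], [0.001, 0.001, -1.0]]
wrist_force: [-1.8, 1.8, 3.3]
gripper_width: 0.133
```

```bash
python3 -c "
from h import *
st()"
```

```text
t20.40 [ 620.3 -114.5   69.3] yaw -138.70 Ftool [ 0.2  2.6 -3.2] M [0.471 0.807 0.162] w0.133 j6 -52.9
```

apply_moves(steps=[[[0, 0, 0, 0.2, 0, 0, 0.06]]])

```text
time_s: 20.52
tcp_pos: [0.6203, -0.1145, 0.0691]
ee_rot: [[-0.789, -0.614, -0.001], [-0.614, 0.789, 0.0], [0.001, 0.001, -1.0]]
wrist_force: [-2.8, 1.4, 4.1]
gripper_width: 0.139
```

```bash
python3 -c "
from h import *
st()"
```

```text
t20.52 [ 620.3 -114.5   69.1] yaw -142.11 Ftool [ 1.3  2.8 -4.1] M [0.502 0.852 0.165] w0.139 j6 -56.3
```

apply_moves(steps=[[[0, 0, 0, 0.2, 0, 0, 0.06]]])

```text
time_s: 20.65
tcp_pos: [0.6203, -0.1145, 0.069]
ee_rot: [[-0.824, -0.566, -0.001], [-0.566, 0.824, 0.0], [0.001, 0.001, -1.0]]
wrist_force: [-3.1, 1.6, 4.2]
gripper_width: 0.137
```

```bash
python3 -c "
from h import *
st()"
```

```text
t20.65 [ 620.3 -114.5   69. ] yaw -145.53 Ftool [ 1.7  3.1 -4.2] M [0.511 0.795 0.15 ] w0.137 j6 -59.7
```

apply_moves(steps=[[[0, 0, 0, 0.2, 0, 0, 0.06]]])

```text
time_s: 20.78
tcp_pos: [0.6203, -0.1145, 0.0688]
ee_rot: [[-0.857, -0.515, -0.001], [-0.515, 0.857, 0.0], [0.001, 0.001, -1.0]]
wrist_force: [-1.8, 2.5, 3.8]
gripper_width: 0.134
```

```bash
python3 -c "
from h import *
st()"
```

```text
t20.77 [ 620.3 -114.5   68.8] yaw -148.97 Ftool [ 0.3  3.1 -3.8] M [0.53  0.859 0.138] w0.134 j6 -63.2
```

apply_moves(steps=[[[0, 0, 0, 0.2, 0, 0, 0.06]]])

```text
time_s: 20.9
tcp_pos: [0.6203, -0.1145, 0.0687]
ee_rot: [[-0.886, -0.463, -0.001], [-0.463, 0.886, 0.0], [0.001, 0.0, -1.0]]
wrist_force: [-2.8, 1.5, 5.1]
gripper_width: 0.136
```

```bash
python3 -c "
from h import *
st()"
```

```text
t20.90 [ 620.3 -114.5   68.7] yaw -152.40 Ftool [ 1.8  2.7 -5.1] M [0.525 0.972 0.193] w0.136 j6 -66.6
```

apply_moves(steps=[[[0, 0, 0, 0.2, 0, 0, 0.06]]])

```text
time_s: 21.02
tcp_pos: [0.6203, -0.1145, 0.0686]
ee_rot: [[-0.912, -0.409, -0.001], [-0.409, 0.912, -0.0], [0.001, 0.0, -1.0]]
wrist_force: [-3.0, 2.4, 6.3]
gripper_width: 0.136
```

```bash
python3 -c "
from h import *
st()"
```

```text
t21.02 [ 620.3 -114.5   68.6] yaw -155.83 Ftool [ 1.8  3.5 -6.3] M [0.608 1.048 0.165] w0.136 j6 -70.0
```

apply_moves(steps=[[[0, 0, 0, 0.1, 0, 0, 0.06]]])

```text
time_s: 21.15
tcp_pos: [0.6203, -0.1145, 0.0686]
ee_rot: [[-0.935, -0.354, -0.001], [-0.354, 0.935, -0.0], [0.001, 0.0, -1.0]]
wrist_force: [-2.9, 2.7, 5.7]
gripper_width: 0.138
```

```bash
python3 -c "
from h import *
st()"
```

```text
t21.15 [ 620.3 -114.5   68.6] yaw -159.26 Ftool [ 1.8  3.6 -5.7] M [0.602 1.017 0.244] w0.138 j6 -73.5
```

apply_moves(steps=[[[0, 0, 0, 0.1, 0, 0, 0.06]]])

```text
time_s: 21.28
tcp_pos: [0.6203, -0.1145, 0.0686]
ee_rot: [[-0.955, -0.298, -0.001], [-0.298, 0.955, -0.0], [0.001, 0.0, -1.0]]
wrist_force: [-3.1, 2.1, 6.1]
gripper_width: 0.137
```

```bash
python3 -c "
from h import *
st()"
```

```text
t21.27 [ 620.3 -114.5   68.6] yaw -162.69 Ftool [ 2.4  2.9 -6.1] M [0.605 1.05  0.288] w0.137 j6 -76.9
```

```bash
python3 -c "
from h import *
show(plan([.4447,-.0738,.111],-92.2,7,.4,start=([.6198,-.1142,.111],-162.6)))"
```

```text
[[0.4,22.1,13,0,0,0,-0.176],[0.4,19.6,16.7,0,0,0,-0.175],[0.4,16.3,19.8,0,0,0,-0.176],[0.4,12.6,22.3,0,0,0,-0.175],[0.4,8.5,24.2,0,0,0,-0.176],[0.4,4.2,25.4,0,0,0,-0.175],[0.4,-0.3,25.7,0,0,0,-0.176]]
```

apply_moves(steps=[[[0.4, 0, 0, 0, 0, 0, 0], [0.4, 0, 0, 0, 0, 0, 0], [0.4, 0, 0, -42, 0, 0, 0], [0.4, 22, 13, 0, 0, 0, -0.176], [0.4, 19.6, 16.7, 0, 0, 0, -0.175], [0.4, 16.3, 19.8, 0, 0, 0, -0.176], [0.4, 12.6, 22.3, 0, 0, 0, -0.175], [0.4, 8.5, 24.2, 0, 0, 0, -0.176], [0.4, 4.2, 25.4, 0, 0, 0, -0.175], [0.4, -0.3, 25.7, 0, 0, 0, -0.176], [0.4, 0, 0, 0, 0, 0, 0], [0.4, 0, 0, 0, 0, 0, 0]]])

```text
time_s: 22.78
tcp_pos: [0.4471, -0.0741, 0.1095]
ee_rot: [[-0.04, -0.999, 0.002], [-0.999, 0.04, -0.0], [-0.0, -0.002, -1.0]]
wrist_force: [0.0, 0.1, 0.7]
gripper_width: 0.403
```

```bash
python3 -c "
from h import *
wchk((.4447,-.0738),-92.2);st()"
```

```text
t22.82 [447.2 -74.1 109.3] yaw -92.30 Ftool [-0.4 -0.4  0.2] M [-0.003  0.073  0.013] w0.400 j6 -13.6
-10 283.6 275.6 bar cols 274 295
0 283.6 258.2 bar cols 274 295
10 283.7 240.3 bar cols 274 296
20 283.7 221.8 bar cols 274 296
t22.82 [447.2 -74.1 109.3] yaw -92.30 Ftool [-0.4 -0.4  0.2] M [-0.003  0.073  0.013] w0.400 j6 -13.6
```

apply_moves(steps=[[[0.4, -0.2, 2.4, 39, 0, 0, 0], [0.4, 0, 0, 0, 0, 0, 0], [0, 0, 0, 0, 0, 0, 0], [0, 0, 0, 0, 0, 0, 0], [0, 0, 0, 0, 0, 0, 0]]])

```text
time_s: 23.45
tcp_pos: [0.4446, -0.0737, 0.071]
ee_rot: [[-0.039, -0.999, 0.003], [-0.999, 0.039, 0.0], [-0.001, -0.003, -1.0]]
wrist_force: [5.9, -1.0, -2.1]
gripper_width: 0.145
```

```bash
python3 -c "
from h import *
st()"
```

```text
t23.45 [444.6 -73.7  71. ] yaw -92.23 Ftool [ 0.8 -5.9  2.1] M [-0.208 -2.101 -0.053] w0.145 j6 -13.6
```

apply_moves(steps=[[[0, 0, 0, 0.3, 0, 0, 0.1], [0, 0, 0, 0.3, 0, 0, 0.1]]])

```text
time_s: 23.7
tcp_pos: [0.445, -0.0737, 0.0704]
ee_rot: [[-0.239, -0.971, 0.004], [-0.971, 0.239, 0.0], [-0.001, -0.004, -1.0]]
wrist_force: [0.9, -1.7, 0.2]
gripper_width: 0.135
```

```bash
python3 -c "
from h import *
st()"
```

```text
t23.70 [445.  -73.7  70.4] yaw -103.84 Ftool [ 1.4 -1.3 -0.2] M [-0.173 -0.395  0.066] w0.135 j6 -25.2
```

apply_moves(steps=[[[0, 0, 0, 0.3, 0, 0, 0.1]]])

```text
time_s: 23.82
tcp_pos: [0.4451, -0.0737, 0.0701]
ee_rot: [[-0.335, -0.942, 0.004], [-0.942, 0.335, 0.0], [-0.001, -0.003, -1.0]]
wrist_force: [2.4, -0.7, -0.6]
gripper_width: 0.135
```

```bash
python3 -c "
from h import *
st()"
```

```text
t23.82 [445.1 -73.7  70.1] yaw -109.57 Ftool [-0.1 -2.5  0.6] M [-0.227 -0.399 -0.   ] w0.135 j6 -31.0
```

apply_moves(steps=[[[0, 0, 0, 0.3, 0, 0, 0.1]]])

```text
time_s: 23.95
tcp_pos: [0.4451, -0.0737, 0.0698]
ee_rot: [[-0.427, -0.904, 0.004], [-0.904, 0.427, 0.0], [-0.002, -0.003, -1.0]]
wrist_force: [1.8, -1.6, -0.0]
gripper_width: 0.138
```

```bash
python3 -c "
from h import *
st()"
```

```text
t23.95 [445.1 -73.7  69.8] yaw -115.29 Ftool [ 0.6 -2.3  0. ] M [-0.228 -0.442 -0.025] w0.138 j6 -36.7
```

apply_moves(steps=[[[0, 0, 0, 0.2, 0, 0, 0.08]]])

```text
time_s: 24.08
tcp_pos: [0.4451, -0.0737, 0.0696]
ee_rot: [[-0.498, -0.867, 0.004], [-0.867, 0.498, 0.0], [-0.002, -0.003, -1.0]]
wrist_force: [2.2, -0.7, -0.4]
gripper_width: 0.14
```

```bash
python3 -c "
from h import *
st()"
```

```text
t24.07 [445.1 -73.7  69.6] yaw -119.85 Ftool [-0.5 -2.3  0.4] M [-0.344 -0.493  0.022] w0.140 j6 -41.3
```

Still free (1.28 rad turned). Continue.

apply_moves(steps=[[[0, 0, 0, 0.3, 0, 0, 0.1]]])

```text
time_s: 24.2
tcp_pos: [0.4451, -0.0738, 0.0692]
ee_rot: [[-0.582, -0.813, 0.004], [-0.813, 0.582, 0.0], [-0.002, -0.003, -1.0]]
wrist_force: [1.6, -0.9, -0.6]
gripper_width: 0.134
```

```bash
python3 -c "
from h import *
st()"
```

```text
t24.20 [445.1 -73.8  69.2] yaw -125.60 Ftool [-0.2 -1.8  0.6] M [-0.373 -0.502  0.071] w0.134 j6 -47.0
```

apply_moves(steps=[[[0, 0, 0, 0.2, 0, 0, 0.08]]])

```text
time_s: 24.32
tcp_pos: [0.4452, -0.0737, 0.069]
ee_rot: [[-0.645, -0.764, 0.004], [-0.764, 0.645, 0.0], [-0.003, -0.003, -1.0]]
wrist_force: [1.7, -0.9, -0.1]
gripper_width: 0.139
```

```bash
python3 -c "
from h import *
st()"
```

```text
t24.32 [445.2 -73.7  69. ] yaw -130.16 Ftool [-0.4 -1.8  0.2] M [-0.39  -0.589 -0.002] w0.139 j6 -51.6
```

apply_moves(steps=[[[0, 0, 0, 0.3, 0, 0, 0.1]]])

```text
time_s: 24.45
tcp_pos: [0.4452, -0.0738, 0.0687]
ee_rot: [[-0.718, -0.696, 0.004], [-0.696, 0.718, 0.0], [-0.003, -0.003, -1.0]]
wrist_force: [2.5, -1.5, -0.3]
gripper_width: 0.133
```

```bash
python3 -c "
from h import *
st()"
```

```text
t24.45 [445.2 -73.8  68.7] yaw -135.91 Ftool [-0.7 -2.8  0.3] M [-0.388 -0.53  -0.014] w0.133 j6 -57.3
```

apply_moves(steps=[[[0, 0, 0, 0.2, 0, 0, 0.08]]])

```text
time_s: 24.58
tcp_pos: [0.4452, -0.0738, 0.0686]
ee_rot: [[-0.771, -0.637, 0.004], [-0.637, 0.771, 0.0], [-0.003, -0.002, -1.0]]
wrist_force: [1.8, -1.6, -1.2]
gripper_width: 0.137
```

```bash
python3 -c "
from h import *
st()"
```

```text
t24.57 [445.2 -73.8  68.6] yaw -140.46 Ftool [-0.3 -2.4  1.2] M [-0.39  -0.465  0.074] w0.137 j6 -61.9
```

apply_moves(steps=[[[0, 0, 0, 0.2, 0, 0, 0.08]]])

```text
time_s: 24.7
tcp_pos: [0.4452, -0.0738, 0.0685]
ee_rot: [[-0.819, -0.573, 0.004], [-0.573, 0.819, -0.0], [-0.003, -0.002, -1.0]]
wrist_force: [1.2, -1.9, 1.2]
gripper_width: 0.138
```

```bash
python3 -c "
from h import *
st()"
```

```text
t24.70 [445.2 -73.8  68.5] yaw -145.01 Ftool [ 0.1 -2.3 -1.2] M [-0.38  -0.352  0.178] w0.138 j6 -66.4
```

apply_moves(steps=[[[0, 0, 0, 0.2, 0, 0, 0.08]]])

```text
time_s: 24.82
tcp_pos: [0.4452, -0.0738, 0.0684]
ee_rot: [[-0.862, -0.506, 0.004], [-0.506, 0.862, -0.0], [-0.003, -0.002, -1.0]]
wrist_force: [1.7, -1.2, 2.9]
gripper_width: 0.131
```

```bash
python3 -c "
from h import *
st()"
```

```text
t24.82 [445.2 -73.8  68.4] yaw -149.58 Ftool [-0.9 -1.9 -2.8] M [-0.375 -0.299  0.102] w0.131 j6 -71.0
```

apply_moves(steps=[[[0, 0, 0, 0.1, 0, 0, 0.06]]])

```text
time_s: 24.95
tcp_pos: [0.4452, -0.0739, 0.0684]
ee_rot: [[-0.891, -0.454, 0.004], [-0.454, 0.891, -0.0], [-0.003, -0.002, -1.0]]
wrist_force: [0.8, -1.4, 1.9]
gripper_width: 0.136
```

```bash
python3 -c "
from h import *
st()"
```

```text
t24.95 [445.2 -73.9  68.4] yaw -152.98 Ftool [-0.1 -1.6 -1.9] M [-0.409 -0.282  0.218] w0.136 j6 -74.4
```

apply_moves(steps=[[[0, 0, 0, 0.1, 0, 0, 0.05]]])

```text
time_s: 25.08
tcp_pos: [0.4452, -0.0739, 0.0683]
ee_rot: [[-0.912, -0.41, 0.004], [-0.41, 0.912, -0.0], [-0.003, -0.002, -1.0]]
wrist_force: [1.1, -1.0, 2.7]
gripper_width: 0.136
```

```bash
python3 -c "
from h import *
st()"
```

```text
t25.07 [445.2 -73.9  68.3] yaw -155.81 Ftool [-0.6 -1.4 -2.7] M [-0.405 -0.242  0.276] w0.136 j6 -77.3
```

apply_moves(steps=[[[0, 0, 0, 0.1, 0, 0, 0.03]]])

```text
time_s: 25.2
tcp_pos: [0.4453, -0.0739, 0.0683]
ee_rot: [[-0.924, -0.383, 0.004], [-0.383, 0.924, -0.0], [-0.004, -0.002, -1.0]]
wrist_force: [1.8, -2.0, 6.7]
gripper_width: 0.134
```

```bash
python3 -c "
from h import *
st()
show(plan([.6512,.0223,.111],-34.6,12,.4,start=([.4449,-.074,.111],-157.4)))"
```

```text
t25.20 [445.3 -73.9  68.3] yaw -157.51 Ftool [-1.  -2.5 -6.7] M [-0.507 -0.259  0.212] w0.134 j6 -78.9
[[0.4,-19,0.8,0,0,0,-0.179],[0.4,-18.8,-2.6,0,0,0,-0.178],[0.4,-18,-5.8,0,0,0,-0.179],[0.4,-16.7,-9,0,0,0,-0.178],[0.4,-14.8,-11.8,0,0,0,-0.179],[0.4,-12.5,-14.3,0,0,0,-0.179],[0.4,-9.8,-16.3,0,0,0,-0.178],[0.4,-6.8,-17.7,0,0,0,-0.179],[0.4,-3.4,-18.7,0,0,0,-0.178],[0.4,-0.2,-18.9,0,0,0,-0.179],[0.4,3.3,-18.7,0,0,0,-0.179],[0.4,6.6,-17.8,0,0,0,-0.178]]
```

apply_moves(steps=[[[0.4, 0, 0, 0, 0, 0, 0], [0.4, 0, 0, 0, 0, 0, 0], [0.4, 0, 0, -42, 0, 0, 0], [0.4, 0, 0, 0, 0, 0, 0]]])

```text
time_s: 25.7
tcp_pos: [0.4451, -0.0735, 0.1111]
ee_rot: [[-0.924, -0.382, 0.005], [-0.382, 0.924, 0.001], [-0.005, -0.001, -1.0]]
wrist_force: [0.6, 0.1, -0.4]
gripper_width: 0.389
```

apply_moves(steps=[[[0.4, -19, 0.8, 0, 0, 0, -0.179], [0.4, -18.8, -2.6, 0, 0, 0, -0.178], [0.4, -18, -5.8, 0, 0, 0, -0.179], [0.4, -16.7, -9, 0, 0, 0, -0.178], [0.4, -14.8, -11.8, 0, 0, 0, -0.179], [0.4, -12.5, -14.3, 0, 0, 0, -0.179], [0.4, -9.8, -16.3, 0, 0, 0, -0.178], [0.4, -6.8, -17.7, 0, 0, 0, -0.179], [0.4, -3.4, -18.7, 0, 0, 0, -0.178], [0.4, -0.2, -18.9, 0, 0, 0, -0.179], [0.4, 3.3, -18.7, 0, 0, 0, -0.179], [0.4, 6.6, -17.8, 0, 0, 0, -0.178]]])

```text
time_s: 27.2
tcp_pos: [0.6496, 0.0221, 0.1072]
ee_rot: [[0.825, -0.566, -0.003], [-0.566, -0.825, -0.0], [-0.002, 0.002, -1.0]]
wrist_force: [-0.8, -0.1, 0.5]
gripper_width: 0.404
```

apply_moves(steps=[[[0.4, 0, 0, 0, 0, 0, 0], [0.4, 0, 0, 0, 0, 0, 0], [0.4, 0, 0, 0, 0, 0, 0]]])

```text
time_s: 27.58
tcp_pos: [0.6492, 0.0216, 0.1087]
ee_rot: [[0.821, -0.571, -0.001], [-0.571, -0.821, -0.0], [-0.001, 0.001, -1.0]]
wrist_force: [-0.3, -0.1, 0.3]
gripper_width: 0.399
```

```bash
python3 -c "
from h import *
wchk((.6512,.0223),-34.6)"
```

```text
t27.62 [649.4  21.6 108.9] yaw -34.83 Ftool [-0.1  0.8  0.2] M [-0.012  0.173 -0.006] w0.397 j6 39.0
-10 276.0 272.8 bar cols 266 288
0 275.9 255.2 bar cols 266 288
10 275.8 237.2 bar cols 265 288
20 275.6 218.5 bar cols 265 288
```

apply_moves(steps=[[[0.4, 1.1, -1.4, 38.5, 0, 0, 0], [0.4, 0, 0, 0, 0, 0, 0], [0, 0, 0, 0, 0, 0, 0], [0, 0, 0, 0, 0, 0, 0], [0, 0, 0, 0, 0, 0, 0]]])

```text
time_s: 28.25
tcp_pos: [0.6521, 0.0224, 0.0717]
ee_rot: [[0.822, -0.57, 0.001], [-0.57, -0.822, 0.0], [0.001, -0.001, -1.0]]
wrist_force: [-2.2, -7.1, 2.8]
gripper_width: 0.147
```

```bash
python3 -c "
from h import *
st()"
```

```text
t28.25 [652.1  22.4  71.7] yaw -34.76 Ftool [ 2.2  7.1 -2.8] M [-2.464  1.109 -0.047] w0.147 j6 39.1
```

apply_moves(steps=[[[0, 0, 0, 0.3, 0, 0, 0.1], [0, 0, 0, 0.3, 0, 0, 0.1]]])

```text
time_s: 28.5
tcp_pos: [0.6519, 0.022, 0.071]
ee_rot: [[0.69, -0.724, 0.001], [-0.724, -0.69, -0.001], [0.001, -0.0, -1.0]]
wrist_force: [-0.1, -1.5, 2.4]
gripper_width: 0.136
```

```bash
python3 -c "
from h import *
st()"
```

```text
t28.50 [651.9  22.   71. ] yaw -46.40 Ftool [ 1.   1.1 -2.4] M [-0.451  0.363  0.042] w0.136 j6 27.4
```

apply_moves(steps=[[[0, 0, 0, 0.3, 0, 0, 0.1]]])

```text
time_s: 28.62
tcp_pos: [0.6519, 0.022, 0.0707]
ee_rot: [[0.614, -0.789, 0.001], [-0.789, -0.614, -0.001], [0.001, -0.0, -1.0]]
wrist_force: [-1.4, -1.8, 3.0]
gripper_width: 0.134
```

```bash
python3 -c "
from h import *
st()"
```

```text
t28.62 [651.9  22.   70.7] yaw -52.13 Ftool [ 0.6  2.2 -3. ] M [-0.416  0.351 -0.01 ] w0.134 j6 21.7
```

Free. Continue in bounded batches.

apply_moves(steps=[[[0, 0, 0, 0.3, 0, 0, 0.1]]])

```text
time_s: 28.75
tcp_pos: [0.6519, 0.0219, 0.0704]
ee_rot: [[0.532, -0.847, 0.001], [-0.847, -0.532, -0.001], [0.001, -0.0, -1.0]]
wrist_force: [-1.8, -2.3, 2.3]
gripper_width: 0.135
```

```bash
python3 -c "
from h import *
st()"
```

```text
t28.75 [651.9  21.9  70.4] yaw -57.86 Ftool [ 1.   2.7 -2.3] M [-0.412  0.365 -0.028] w0.135 j6 16.0
```

apply_moves(steps=[[[0, 0, 0, 0.3, 0, 0, 0.1]]])

```text
time_s: 28.88
tcp_pos: [0.6519, 0.0219, 0.0701]
ee_rot: [[0.445, -0.896, 0.001], [-0.896, -0.445, -0.001], [0.001, -0.0, -1.0]]
wrist_force: [-0.9, -1.3, 1.5]
gripper_width: 0.137
```

```bash
python3 -c "
from h import *
st()"
```

```text
t28.88 [651.9  21.9  70.1] yaw -63.59 Ftool [ 0.8  1.4 -1.5] M [-0.436  0.354  0.026] w0.137 j6 10.2
```

apply_moves(steps=[[[0, 0, 0, 0.3, 0, 0, 0.1]]])

```text
time_s: 29.0
tcp_pos: [0.6519, 0.0219, 0.0698]
ee_rot: [[0.353, -0.936, 0.001], [-0.936, -0.353, -0.001], [0.001, -0.0, -1.0]]
wrist_force: [-0.7, -1.2, 2.5]
gripper_width: 0.134
```

```bash
python3 -c "
from h import *
st()"
```

```text
t29.00 [651.9  21.9  69.8] yaw -69.32 Ftool [ 0.9  1.1 -2.5] M [-0.433  0.419  0.068] w0.134 j6 4.5
```

apply_moves(steps=[[[0, 0, 0, 0.3, 0, 0, 0.1]]])

```text
time_s: 29.12
tcp_pos: [0.6518, 0.0219, 0.0695]
ee_rot: [[0.258, -0.966, 0.0], [-0.966, -0.258, -0.001], [0.001, -0.0, -1.0]]
wrist_force: [-1.7, -1.2, 2.8]
gripper_width: 0.134
```

```bash
python3 -c "
from h import *
st()"
```

```text
t29.12 [651.8  21.9  69.5] yaw -75.05 Ftool [ 0.7  1.9 -2.8] M [-0.392  0.392  0.031] w0.134 j6 -1.2
```

apply_moves(steps=[[[0, 0, 0, 0.2, 0, 0, 0.08]]])

```text
time_s: 29.25
tcp_pos: [0.6518, 0.0219, 0.0694]
ee_rot: [[0.181, -0.984, 0.0], [-0.984, -0.181, -0.001], [0.001, -0.0, -1.0]]
wrist_force: [-0.8, -1.3, 2.8]
gripper_width: 0.135
```

```bash
python3 -c "
from h import *
st()"
```

```text
t29.25 [651.8  21.9  69.4] yaw -79.59 Ftool [ 1.1  1.  -2.8] M [-0.406  0.491  0.102] w0.135 j6 -5.8
```

apply_moves(steps=[[[0, 0, 0, 0.2, 0, 0, 0.06]]])

```text
time_s: 29.38
tcp_pos: [0.6518, 0.0219, 0.0693]
ee_rot: [[0.122, -0.993, 0.001], [-0.993, -0.122, -0.001], [0.001, -0.0, -1.0]]
wrist_force: [-1.9, -1.0, 2.8]
gripper_width: 0.133
```

```bash
python3 -c "
from h import *
st()"
```

```text
t29.38 [651.8  21.9  69.3] yaw -82.98 Ftool [ 0.8  2.  -2.8] M [-0.36   0.587  0.141] w0.133 j6 -9.1
```

apply_moves(steps=[[[0, 0, 0, 0.1, 0, 0, 0.05]]])

```text
time_s: 29.5
tcp_pos: [0.6519, 0.022, 0.0693]
ee_rot: [[0.073, -0.997, 0.001], [-0.997, -0.073, -0.001], [0.001, -0.0, -1.0]]
wrist_force: [-1.5, -1.0, 4.0]
gripper_width: 0.136
```

```bash
python3 -c "
from h import *
st()"
```

```text
t29.50 [651.9  22.   69.3] yaw -85.81 Ftool [ 0.9  1.5 -4. ] M [-0.364  0.574  0.157] w0.136 j6 -12.0
```

apply_moves(steps=[[[0, 0, 0, 0.1, 0, 0, 0.06]]])

```text
time_s: 29.62
tcp_pos: [0.6518, 0.0219, 0.0692]
ee_rot: [[0.013, -1.0, 0.0], [-1.0, -0.013, -0.001], [0.001, -0.0, -1.0]]
wrist_force: [-1.5, -1.5, 4.2]
gripper_width: 0.133
```

```bash
python3 -c "
from h import *
st()"
```

```text
t29.62 [651.8  21.9  69.2] yaw -89.25 Ftool [ 1.5  1.5 -4.2] M [-0.338  0.604  0.122] w0.133 j6 -15.4
```

apply_moves(steps=[[[0, 0, 0, 0.1, 0, 0, 0.05]]])

```text
time_s: 29.75
tcp_pos: [0.6518, 0.0219, 0.0692]
ee_rot: [[-0.037, -0.999, 0.001], [-0.999, 0.037, -0.001], [0.001, -0.001, -1.0]]
wrist_force: [-1.3, -0.2, 4.2]
gripper_width: 0.135
```

```bash
python3 -c "
from h import *
st()"
```

```text
t29.75 [651.8  21.9  69.2] yaw -92.10 Ftool [ 0.2  1.3 -4.2] M [-0.323  0.61   0.258] w0.135 j6 -18.3
```

apply_moves(steps=[[[0, 0, 0, 0.1, 0, 0, 0.04]]])

```text
time_s: 29.88
tcp_pos: [0.6518, 0.0219, 0.0691]
ee_rot: [[-0.076, -0.997, 0.0], [-0.997, 0.076, -0.001], [0.001, -0.0, -1.0]]
wrist_force: [-1.2, -1.8, 4.7]
gripper_width: 0.14
```

```bash
python3 -c "
from h import *
st()"
```

```text
t29.88 [651.8  21.9  69.1] yaw -94.37 Ftool [ 1.9  1.1 -4.7] M [-0.336  0.682  0.228] w0.140 j6 -20.5
```

apply_moves(steps=[[[0, 0, 0, 0.1, 0, 0, 0.03]]])

```text
time_s: 30.0
tcp_pos: [0.6518, 0.0219, 0.0691]
ee_rot: [[-0.106, -0.994, 0.0], [-0.994, 0.106, -0.001], [0.001, -0.001, -1.0]]
wrist_force: [-1.7, -1.2, 6.3]
gripper_width: 0.133
```

```bash
python3 -c "
from h import *
st()
show(plan([.4450,-.0738,.111],-157.5,12,.4,start=([.6512,.0221,.111],-96.1)))
show(plan([.4450,-.0738,.111],-157.5,6,.4,start=([.6512,.0221,.111],-96.1)))"
```

```text
t30.00 [651.8  21.9  69.1] yaw -96.07 Ftool [ 1.4  1.5 -6.3] M [-0.402  0.84   0.242] w0.133 j6 -22.3
[[0.4,9.8,16.2,0,0,0,0.089],[0.4,11.2,15.3,0,0,0,0.09],[0.4,12.5,14.3,0,0,0,0.089],[0.4,13.7,13.1,0,0,0,0.089],[0.4,14.8,11.8,0,0,0,0.09],[0.4,15.8,10.4,0,0,0,0.089],[0.4,16.7,8.9,0,0,0,0.089],[0.4,17.5,7.5,0,0,0,0.089],[0.4,18,5.9,0,0,0,0.09],[0.4,18.4,4.2,0,0,0,0.089],[0.4,18.8,2.6,0,0,0,0.089],[0.4,18.9,0.8,0,0,0,0.09]]
[[0.4,19.5,32.5,0,0,0,0.179],[0.4,25.1,28.4,0,0,0,0.178],[0.4,29.6,23.6,0,0,0,0.179],[0.4,33.4,18,0,0,0,0.178],[0.4,36.1,11.7,0,0,0,0.179],[0.4,37.5,5.2,0,0,0,0.179]]
```

apply_moves(steps=[[[0, 0, 0, 0.1, 0, 0, 0.04]]])

```text
time_s: 30.12
tcp_pos: [0.6518, 0.0219, 0.0691]
ee_rot: [[-0.146, -0.989, 0.0], [-0.989, 0.146, -0.001], [0.001, -0.001, -1.0]]
wrist_force: [-2.1, -1.3, 5.6]
gripper_width: 0.135
```

```bash
python3 -c "
from h import *
st()"
```

```text
t30.12 [651.8  21.9  69.1] yaw -98.37 Ftool [ 1.6  1.9 -5.6] M [-0.398  0.924  0.271] w0.135 j6 -24.6
```

apply_moves(steps=[[[0.4, 0, 0, 0, 0, 0, 0], [0.4, 0, 0, 0, 0, 0, 0], [0.4, 0, 0, -42, 0, 0, 0], [0.4, 19.5, 32.5, 0, 0, 0, 0.175], [0.4, 25, 28.4, 0, 0, 0, 0.175], [0.4, 29.6, 23.6, 0, 0, 0, 0.175], [0.4, 33.4, 18, 0, 0, 0, 0.17], [0.4, 36, 11.7, 0, 0, 0, 0.17], [0.4, 37.5, 5.2, 0, 0, 0, 0.17], [0.4, 0, 0, 0, 0, 0, 0], [0.4, 0, 0, 0, 0, 0, 0], [0.4, 0, 0, 0, 0, 0, 0]]])

```text
time_s: 31.62
tcp_pos: [0.4442, -0.0671, 0.1094]
ee_rot: [[-0.925, -0.381, 0.001], [-0.381, 0.925, 0.0], [-0.001, -0.0, -1.0]]
wrist_force: [-0.7, -0.5, -0.2]
gripper_width: 0.402
```

```bash
python3 -c "
from h import *
p=wchk((.4450,-.0738),-157.5)
p=capture('top');cv2.imwrite('pics/top1.png',cv2.resize(p['color'][120:320,180:400,::-1],None,fx=3,fy=3))"
```

```text
t31.68 [444.  -67.1 109.3] yaw -157.62 Ftool [ 0.8 -0.5 -0.4] M [-0.011 -0.025 -0.02 ] w0.403 j6 -79.9
-10 267.7 273.0 bar cols 258 280
0 267.5 255.5 bar cols 257 279
10 267.3 237.5 bar cols 256 279
20 267.1 218.9 bar cols 256 279
```

View pics/top1.png

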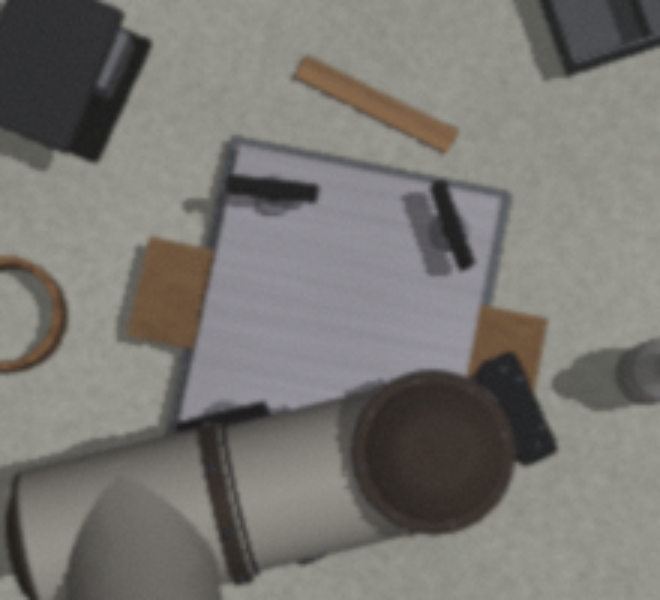

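The top picture shows bars C (crop 452,224) and D (crop 272,190) turned as intended. The plate sits square and the bystanders are unmoved. I re-check B after D.

apply_moves(steps=[[[0.4, 1.6, -6.6, 0, 0, 0, 0], [0.4, 0, 0, 0, 0, 0, 0], [0.4, 0, 0, 40.5, 0, 0, 0], [0.4, 0, 0, 0, 0, 0, 0], [0, 0, 0, 0, 0, 0, 0], [0, 0, 0, 0, 0, 0, 0], [0, 0, 0, 0, 0, 0, 0]]])

```text
time_s: 32.6
tcp_pos: [0.4447, -0.0741, 0.0698]
ee_rot: [[-0.925, -0.38, 0.002], [-0.38, 0.925, 0.0], [-0.002, -0.0, -1.0]]
wrist_force: [-0.9, 0.3, -0.5]
gripper_width: 0.143
```

```bash
python3 -c "
from h import *
st()"
```

```text
t32.60 [444.7 -74.1  69.8] yaw -157.66 Ftool [0.7 0.7 0.5] M [0.025 0.017 0.011] w0.143 j6 -79.0
```

apply_moves(steps=[[[0, 0, 0, 0.1, 0, 0, 0.03]]])

```text
time_s: 32.72
tcp_pos: [0.4447, -0.0742, 0.0697]
ee_rot: [[-0.936, -0.352, 0.002], [-0.352, 0.936, -0.0], [-0.001, -0.001, -1.0]]
wrist_force: [-0.9, -0.2, 4.4]
gripper_width: 0.138
```

```bash
python3 -c "
from h import *
st()"
```

```text
t32.73 [444.7 -74.2  69.7] yaw -159.41 Ftool [ 0.9  0.1 -4.4] M [0.102 0.331 0.244] w0.138 j6 -80.8
```

apply_moves(steps=[[[0, 0, 0, 0.1, 0, 0, 0.03]]])

```text
time_s: 32.85
tcp_pos: [0.4447, -0.0741, 0.0696]
ee_rot: [[-0.946, -0.323, 0.001], [-0.323, 0.946, -0.0], [-0.001, -0.001, -1.0]]
wrist_force: [-1.0, 1.3, 7.5]
gripper_width: 0.134
```

```bash
python3 -c "
from h import *
st()
show(plan([.4757,.063,.111],-77.2,8,.4,start=([.4447,-.0738,.111],-161)))"
```

```text
t32.85 [444.7 -74.1  69.6] yaw -161.13 Ftool [ 0.5  1.5 -7.5] M [0.255 0.443 0.312] w0.134 j6 -82.5
[[0.4,-9.2,14.9,0,0,0,-0.183],[0.4,-11.8,13,0,0,0,-0.183],[0.4,-14,10.6,0,0,0,-0.182],[0.4,-15.6,7.9,0,0,0,-0.183],[0.4,-16.8,4.9,0,0,0,-0.183],[0.4,-17.5,1.8,0,0,0,-0.183],[0.4,-17.5,-1.4,0,0,0,-0.183],[0.4,-16.9,-4.6,0,0,0,-0.183]]
```

Levelling the plate after A was set could have slackened A, so I re-check A too.

apply_moves(steps=[[[0.4, 0, 0, 0, 0, 0, 0], [0.4, 0, 0, 0, 0, 0, 0], [0.4, 0, 0, -42, 0, 0, 0], [0.4, -9.2, 15, 0, 0, 0, -0.183], [0.4, -11.8, 13, 0, 0, 0, -0.183], [0.4, -14, 10.6, 0, 0, 0, -0.183], [0.4, -15.6, 8, 0, 0, 0, -0.183], [0.4, -16.8, 5, 0, 0, 0, -0.183], [0.4, -17.5, 1.8, 0, 0, 0, -0.183], [0.4, -17.5, -1.4, 0, 0, 0, -0.183], [0.4, -17, -4.6, 0, 0, 0, -0.183], [0.4, 0, 0, 0, 0, 0, 0]]])

```text
time_s: 34.35
tcp_pos: [0.4753, 0.0636, 0.1104]
ee_rot: [[0.221, -0.975, -0.0], [-0.975, -0.221, -0.0], [-0.0, 0.0, -1.0]]
wrist_force: [0.1, 0.0, -0.5]
gripper_width: 0.398
```

apply_moves(steps=[[[0.4, 0, 0, 0, 0, 0, 0], [0.4, 0, 0, 0, 0, 0, 0]]])

```text
time_s: 34.6
tcp_pos: [0.4748, 0.0623, 0.1105]
ee_rot: [[0.219, -0.976, -0.001], [-0.976, -0.219, -0.0], [0.0, 0.001, -1.0]]
wrist_force: [0.4, -0.1, 0.4]
gripper_width: 0.399
```

```bash
python3 -c "
from h import *
wchk((.4756,.063),-77.2)"
```

```text
t34.65 [474.8  62.3 110.6] yaw -77.32 Ftool [ 0.6  0.6 -0.6] M [ 0.007  0.139 -0.   ] w0.400 j6 -14.3
-10 277.2 274.9 bar cols 267 288
0 277.1 257.6 bar cols 267 288
10 277.1 239.8 bar cols 266 288
20 277.0 221.4 bar cols 266 288
```

apply_moves(steps=[[[0.4, -0.5, -0.9, 41, 0, 0, 0], [0.4, 0, 0, 0, 0, 0, 0], [0, 0, 0, 0, 0, 0, 0], [0, 0, 0, 0, 0, 0, 0], [0, 0, 0, 0, 0, 0, 0]]])

```text
time_s: 35.28
tcp_pos: [0.4764, 0.0638, 0.0706]
ee_rot: [[0.221, -0.975, 0.002], [-0.975, -0.221, 0.001], [-0.0, -0.002, -1.0]]
wrist_force: [0.5, -0.4, 0.0]
gripper_width: 0.148
```

```bash
python3 -c "
from h import *
st()"
```

```text
t35.27 [476.4  63.8  70.6] yaw -77.22 Ftool [ 0.5 -0.4 -0. ] M [0.063 0.149 0.08 ] w0.148 j6 -14.3
```

apply_moves(steps=[[[0, 0, 0, 0.1, 0, 0, 0.03]]])

```text
time_s: 35.4
tcp_pos: [0.4761, 0.0637, 0.0705]
ee_rot: [[0.191, -0.982, 0.001], [-0.982, -0.191, 0.0], [-0.0, -0.001, -1.0]]
wrist_force: [-1.2, 1.1, 5.6]
gripper_width: 0.134
```

```bash
python3 -c "
from h import *
st()"
```

```text
t35.40 [476.1  63.7  70.5] yaw -78.97 Ftool [-1.3  1.  -5.6] M [0.212 0.772 0.201] w0.134 j6 -16.1
```

apply_moves(steps=[[[0, 0, 0, 0.1, 0, 0, 0.04]]])

```text
time_s: 35.52
tcp_pos: [0.4762, 0.0637, 0.0705]
ee_rot: [[0.152, -0.988, 0.001], [-0.988, -0.152, 0.0], [0.0, -0.001, -1.0]]
wrist_force: [-2.0, -0.0, 7.2]
gripper_width: 0.134
```

```bash
python3 -c "
from h import *
st()"
```

```text
t35.52 [476.2  63.7  70.5] yaw -81.28 Ftool [-0.3  2.  -7.2] M [0.136 0.8   0.213] w0.134 j6 -18.4
```

apply_moves(steps=[[[0, 0, 0, 0.1, 0, 0, 0.03]]])

```text
time_s: 35.65
tcp_pos: [0.4762, 0.0637, 0.0705]
ee_rot: [[0.122, -0.992, 0.001], [-0.992, -0.122, 0.0], [0.0, -0.001, -1.0]]
wrist_force: [-2.1, 0.3, 7.4]
gripper_width: 0.132
```

```bash
python3 -c "
from h import *
st()"
```

```text
t35.65 [476.2  63.7  70.5] yaw -82.98 Ftool [-0.6  2.1 -7.4] M [0.105 0.781 0.22 ] w0.132 j6 -20.1
```

apply_moves(steps=[[[0, 0, 0, 0.1, 0, 0, 0.04]]])

```text
time_s: 35.78
tcp_pos: [0.4763, 0.0637, 0.0704]
ee_rot: [[0.082, -0.997, 0.001], [-0.997, -0.082, -0.0], [0.0, -0.001, -1.0]]
wrist_force: [-1.7, 0.2, 8.0]
gripper_width: 0.133
```

```bash
python3 -c "
from h import *
st()
show(plan([.6206,-.1143,.111],-162.7,8,.4,start=([.4756,.0632,.111],-85.2)))"
```

```text
t35.77 [476.3  63.7  70.4] yaw -85.27 Ftool [-0.4  1.7 -8. ] M [0.214 0.902 0.302] w0.133 j6 -22.4
[[0.4,23.6,-16.2,0,0,0,0.169],[0.4,20.6,-20,0,0,0,0.169],[0.4,16.9,-23.1,0,0,0,0.169],[0.4,12.8,-25.6,0,0,0,0.169],[0.4,8.3,-27.4,0,0,0,0.169],[0.4,3.5,-28.5,0,0,0,0.169],[0.4,-1.2,-28.6,0,0,0,0.17],[0.4,-6.1,-28,0,0,0,0.169]]
```

apply_moves(steps=[[[0.5, 0, 0, 0, 0, 0, 0], [0.5, 0, 0, 0, 0, 0, 0], [0.5, 0, 0, -40, 0, 0, 0], [0.5, 0, 0, -60, 0, 0, 0], [0.5, 0, 0, -60, 0, 0, 0], [0.5, 0, 0, 0, 0, 0, 0], [0.5, 0, 0, 0, 0, 0, 0], [0.5, 0, 0, 0, 0, 0, 0]]])

```text
time_s: 36.78
tcp_pos: [0.475, 0.0632, 0.2275]
ee_rot: [[0.083, -0.997, -0.004], [-0.997, -0.083, -0.001], [0.001, 0.004, -1.0]]
wrist_force: [0.2, -0.0, 0.5]
gripper_width: 0.5
```

```bash
python3 -c "
from h import *
st()
p=capture('scene');cv2.imwrite('pics/end.png',p['color'][:,:,::-1])"
```

```text
t36.77 [475.   63.2 227.5] yaw -85.26 Ftool [ 0.1 -0.2 -0.5] M [0.057 0.074 0.056] w0.500 j6 -22.3
```

View pics/end.png

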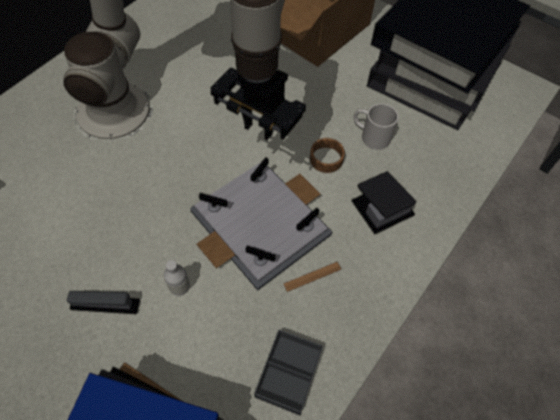

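The gripper is clear, all four bars are turned (around (260,170), (213,201), (308,219) and (262,253)) and everything else is where it was. Handing in.

```bash
python3 -c "
from h import *
print(r.finish_job())"
```

```text
the job is handed in; nothing more can be done
None
```

All four knobs are tightened and the job is handed in, at about 37 s on the robot's clock. The hand-in gives no verdict.

**First round:** I gave each knob about an eighth of a turn in the order A, C, B, D.

**Second round:** I went round A, C, B, D again, turning each until the moment climbed past what the buffers give. The last readings while turning were A 0.29, C 0.29, B 0.21–0.28 and D 0.27 Nm.

**Re-checks:** I then went back to B and A for small top-ups, because B had read low and pulling the other corners down could have slackened A.
- **B:** it took about 0.06 rad more and ended at 0.31 Nm.
- **A:** it had slackened, reading about 0.20 Nm. It took about 0.14 rad more and ended at 0.30 Nm.
- **C and D:** I did not feel these again after the top-ups. A's top-up was also not followed by another turn on C.

**Uncertainty:** the moment readings scatter by about ±0.04 Nm, so these values are approximate. No reading went above 0.32 Nm, well under the 0.50 Nm that crushes the board.

**Last checks:** the gripper was open at 0.23 m height and touching nothing (force about 0.5 N). The final picture showed the plate square on the posts and everything else where it was.

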